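# Pin the specimen grip into the fork of the test bench

### The job

Couple the specimen grip to the tensile test bench: take the longer of the two ball-lock pins out of the accessory case and, with its button pressed in, slide it through the fork and the grip's tongue until its shoulder meets the fork, then let the button spring back so that the balls lock behind the far cheek. Its button cannot be got at while it lies in the case, so the pin will have to be put down and taken again by flange and button. Leave the shorter pin in its place, and everything else on the desk where it stands.

Things in the scene. Friction and masses are not known exactly. Their poses are not given: they have to be found in the camera images.
- long_pin: Ball-lock pin to fit, 118 mm long, 0.17 kg, steel shank, aluminium handle, black button. Origin on its axis at the shoulder, the handle's front face, near its centre of mass; x along the axis to the nose. In the case it lies level, axis 28 mm above the desk, x along the case's x, y and z square to the flange's sides. On the desk it rests on a flange side and the nose, 8 degrees nose down.
- long_pin_handle (a point): Middle of the long pin's round handle, on the axis, 16 mm behind the shoulder; axes as the pin's. The handle is 18 mm in diameter and 32 mm long, between the shoulder and the flange (x from -32 to 0 mm in the pin's frame).
- long_pin_squeeze (a point): On the axis 41.5 mm behind the shoulder, midway between the flange's front (pin x = -32) and the pressed button's back (-51). Square flange 40 x 40 mm, x -38 to -32; collar 24 mm in diameter, -43 to -38; round button 36 mm in diameter, 7 mm thick, its back at -56 when out. Squeezing flange front and button back together, above or beside the handle, presses it: 24 mm apart when out, 19 mm when in.
- long_pin_nose (a point): Tip of the long pin's shank, on the axis, 62 mm ahead of the shoulder. Shank 14 mm in diameter, its last 4 mm tapering to 10 mm. Two locking balls at +y and -y, 45 to 50 mm ahead of the shoulder, stand out 3 mm each (20 mm over both) when the button is out, and then do not pass the 16 mm holes.
- long_pin_button (a joint): How far the long pin's button is pressed in: 0 fully out, 0.005 m fully in; a spring pushes it out with 3 N (out) to 8 N (in). The balls sink in step with it and are clear of the holes from about 0.003 m.
- short_pin: The other ball-lock pin in the case, the same handle, flange and button, but its shank is only 38 mm long: too short for this fork. Origin and axes as on the long pin. It stays where it is.
- case: Open accessory case with a grey shaped insert, 148 x 202 mm, rim 50 mm high, fixed; it stands left or right. Origin on the desk below the line of the two pins' shoulders, midway between them. Two alike pin places at y = +45 and -45 mm; either pin may lie in either. The insert's top is 46 mm above the desk, level with the tops of the buttons, and begins 2 mm behind each button.
- case_trough (a point): Middle of the floor of the finger trough that runs across the whole insert (along the case's y) under both handles: 32 mm wide (case x from -32 to 0 mm), floor 8 mm above the desk, open on both sides of each handle.
- bench: Horizontal tensile test bench, bed 130 mm (x) by 400 mm (y), 24 mm high, fixed. Origin on the desk below the middle of the fork's eye. x points away from the robot, turned a few degrees, along the axis of the holes; -y leads over the grip to the carriage (87 mm high, 140 mm from the eye) and hand wheel, +y to the load cell (96 mm) and end plate (124 mm high, 140 mm from the eye).
- fork_eye (a point): Middle of the fork on the common axis of its two holes, 64 mm above the desk; axes as the bench's. Two upright cheeks 12 mm thick, 18 mm apart, outer faces at x = -21 and +21 mm, 40 mm high (44 to 84 mm above the desk), from y = -20 to +30 mm, each bored 16 mm in line.
- specimen_grip: Loose clamp for test pieces (0.6 kg, grey block 46 x 54 x 64 mm, top 88 mm above the desk) that stands on the bed with its 15 mm thick tongue already in the fork. Origin at the centre of the 16 mm eye in the tongue, within 2 mm of the fork's axis: the tapered nose of the pin pushes it into line.
- piece_tray: Low white tray of test pieces, 160 x 170 mm, 22 mm high, fixed, on the other side from the case; origin below its middle. The desk between the case, this tray and the bench, straight ahead of the robot, is clear.
- oil_bottle: White bottle, 48 mm in diameter, 125 mm high, left of the bench; origin under its middle.
- molecule: Ball-and-stick model, about 80 mm across and 68 mm high, right of the bench; origin under its middle.
- test_weight: Steel weight with a knob, 44 mm in diameter, 70 mm high, behind the bench; origin under its middle.
- spanner: Flat open-ended spanner, 170 mm long, 8 mm high, lying right of the bench; origin under its middle.
- screwdriver: Screwdriver with a black handle, 180 mm long, 26 mm high, lying behind the bench; origin under its middle.
Not all that is in view belongs to the job. Leave any brown or pink look-alike of the specimen_grip alone.

How it is judged:
On the way, in this order (a step that is already met when the one before it is completed fails the run):
1. the long pin is out of the case (distance between long_pin and case above 0.12 m), for 0.1 s.
2. the long pin is in the fork with its nose in the far cheek and its button pressed in (distance between long_pin and fork_eye below 0.045 m and angle between the x axis of long_pin and the x axis of bench, either way round below 0.1 rad and value of joint long_pin_button above 0.0028 m), for 0.05 s.
At the end, for the whole second after the job is handed in: Long pin through fork and tongue along the fork's axis (4 deg, 3 mm), shoulder within 4 mm of a cheek, button fully out (0.8 mm), so the balls lock; grip's eye within 4 mm of the axis; short pin within 20 mm and the other loose things within 30 mm of where they were; all at rest (distance between long_pin and fork_eye below 0.0255 m and z of long_pin in the frame of fork_eye between -0.003 and 0.003 m and y of long_pin in the frame of fork_eye between -0.003 and 0.003 m and angle between the x axis of long_pin and the x axis of bench, either way round below 0.07 rad and value of joint long_pin_button below 0.0008 m and distance between specimen_grip and fork_eye below 0.004 m and linear speed of long_pin below 0.01 m/s and distance of short_pin from where it was at the start of the episode below 0.02 m and distance of each of oil_bottle, molecule, test_weight, spanner, screwdriver from where it was at the start of the episode below 0.03 m); the robot touches nothing.
It fails at once if a bystander is knocked about or the short pin is taken (distance of short_pin from where it was at the start of the episode above 0.03 m or distance of any of oil_bottle, molecule, test_weight, spanner, screwdriver from where it was at the start of the episode above 0.05 m).
It also fails if it takes over 51 s, if anything falls off the work surface, if the arm or the gripper's body presses on something with over 40 N, if the wrist force passes 120 N, or if a joint passes its speed limit or range.

### The arm

A 6-joint arm with a two-finger parallel gripper is mounted at the origin on the work surface. World frame = base frame: x ahead of the robot, y to its left, z up, the work surface at z = 0. Lengths are in m, angles in rad, forces in N, time in s.
With the tool pointing down it reaches from about 0.35 to 0.975 m from the base axis. Payload 17.4 kg.
Tool frame: the origin (TCP) lies at the centre of the arm's flange, where the gripper is bolted on; the fingertips stand 173 mm ahead of it and the grasp point (between the pads) lies 155 mm ahead of it; z points along the fingers, y is the direction in which the jaws open and shut (so a half turn about z gives the same grasp; the last joint's range is limited). The gripper opens to 85 mm and grips with 20 to 120 N. Pads are 22 mm wide; open, the fingers measure 114 mm over their backs; the gripper's body (76 mm by 85 mm) begins 54 mm behind the grasp point. The pads swing forward as they close: fully open they stand 13 mm farther back than shut.
Start: joints at [-1.281, 0.116, 1.442, -0, 1.584, -0.038], TCP at [0.217, -0.639, 0.405] pointing down, gripper open.
Joint ranges: [-2.83, 2.83], [-0.83, 2.19], [0.07, 2.5], [-1.14, 4.28], [0.01, 3], [-2.97, 2.97]. Speed limits (rad/s): [1.89, 1.89, 2.22, 3.14, 3.14, 3.14].

### API

Orientations are given as [roll, pitch, yaw] about the fixed x, y, z axes, in that order (R = Rz(yaw) Ry(pitch) Rx(roll)).
In Python, from bench import observe, grab_frame, sign_off gives the robot as it stands. The module is installed in compiled form; this text tells all that it offers.
- The arm moves only by the tool drive_tool, never from a script. Its argument "motion" is one flat list of numbers, 7 for each row, row after row: the opening in per cent of the stroke, from 0 (shut) to 100 (fully open), then the shift along the tool's x, y, z in m, then the turn, a rotation vector about the tool's x, y, z in degrees. A call has 1 to 12 rows; each row shifts and turns the pose as measured when the row begins, along the tool's axes as they then stand; what a row does not reach is not made up. A row lasts 1/10 s, in which the tool goes at most 50 mm and 8.59 degrees, less where a joint would pass 70% of its speed; a pose out of reach is approached as far as the arm can. A call is refused whole if a number of a shift passes 0.05 or a number of a turn 8.59, either way. A call with a gripper value outside its range is refused whole. The fingers move at their own pace and stop on an object; "force" is the grip in N (left out, the last holds). Time passes only in rows, so rows that do not move let the fingers close. It gives the time, the measured TCP pose, the force and the opening at its end, in the units of the state.
- observe(): the state, without advancing time (a new reading comes with each control period).
- grab_frame(name): name is "scene" or "top" or "wrist"; returns a dict with "image" (384x512x3 uint8, blue, green, red), "mtx" (3x3 intrinsics, pixels), "view" (4x4, takes a point from world to camera coordinates); the wrist camera has in their place "mount" (4x4, takes a point from camera to tool coordinates, whose origin is the TCP and whose axes are the flange's). Camera axes: x right, y down, z forward; pixel columns grow to the right and rows downward; lengths in m; the calibration is good to about 2 mm. The wrist camera is an equidistant fisheye: a pixel r from the principal point sees the ray r / f radians off the axis. A picture is of the moment at which its call begins: read the wrist's pose just before it. There is no depth.
- sign_off(): hands the job in, once; it reports no verdict.
The state is a dict: "t": time; "q": joint angles; "dq": joint speeds; "joint_efforts": joint torques, N m; "position": TCP position; "eef_rot": TCP orientation; "contact_force": force on the tool from outside, world axes, zero at the start; "torque": the same for the moment, N m; "finger_gap": opening from 0.0 (shut) to 1.0 (fully open).
Only numpy, scipy, OpenCV 4.12 (cv2) and the standard library are available. Lean on these libraries where they do the work, as an engineer would, in place of code of your own. Each camera call takes 0.05 s, during which the arm holds its last target.

## Working session

There is one attempt and no reset: what is moved stays moved. The work goes in short steps, Python scripts to look and compute and a tool call to move; the robot and the scene stay as the last step left them, time stands still between calls to the robot, and variables do not carry over. Pictures are saved under pics/ and viewed, and the job is handed in when it is done.

Besides the shell and the picture viewer there is one more tool, called after "Request:" by a JSON object that holds its "name" and its "arguments", one argument or row to a line. drive_tool: Moves the arm, as the interface text tells. Its arguments: {"type":"object","properties":{"motion":{"type":"array"},"force":{"type":"number"}},"required":["motion"]}

```bash
mkdir -p pics; ls; python3 - <<'E'
from bench import observe, grab_frame
import cv2, json, numpy as np
print(observe())
for n in ["scene","top","wrist"]:
    f=grab_frame(n)
    cv2.imwrite(f"pics/{n}0.png",f["image"])
    np.savez(f"{n}0.npz",**f)
    print(n,f["mtx"].tolist(), np.round(f.get("view",f.get("mount")),4).tolist())
E
```

```text
pics
{'t': 0.0, 'q': array([-1.28078769e+00,  1.16473467e-01,  1.44227589e+00, -1.53174937e-05,
        1.58401728e+00, -3.77880811e-02]), 'dq': array([ 4.04741685e-05, -9.95633999e-05, -2.86707550e-04, -4.16913276e-05,
        4.89940396e-04, -6.10867252e-04]), 'joint_efforts': array([ 3.76312992e-04, -7.31978631e+01, -6.32495499e+01,  8.71178304e-05,
        6.20808802e-03,  2.01265044e-05]), 'position': array([ 0.21731979, -0.6390624 ,  0.4039639 ]), 'eef_rot': array([-3.14041893e+00, -2.90467331e-05,  3.27796508e-01]), 'contact_force': array([-0.4109143 , -0.63784138, -0.15670652]), 'torque': array([-0.01618754,  0.0411331 , -0.01144263]), 'finger_gap': 0.9935154168340605}
scene [[366.16812724440217, 0.0, 259.4854252090115], [0.0, 366.16812724440217, 191.36851738347642], [0.0, 0.0, 1.0]] [[0.455, 0.8904, -0.0135, -0.1955], [0.601, -0.3182, -0.7332, -0.2854], [-0.6571, 0.3255, -0.6799, 1.6369], [0.0, 0.0, 0.0, 1.0]]
top [[495.33551503357955, 0.0, 254.5042443630889], [0.0, 495.33551503357955, 186.47210317948486], [0.0, 0.0, 1.0]] [[0.0275, -0.9996, -0.0057, -0.0332], [-0.9841, -0.0261, -0.1756, 0.537], [0.1754, 0.0104, -0.9845, 1.3312], [0.0, 0.0, 0.0, 1.0]]
wrist [[297.3186396354542, 0.0, 259.80602560562653], [0.0, 297.3186396354542, 195.24927828494185], [0.0, 0.0, 1.0]] [[-0.0011, -0.9616, -0.2744, 0.0702], [1.0, -0.001, -0.0006, 0.0006], [0.0003, -0.2744, 0.9616, 0.0302], [0.0, 0.0, 0.0, 1.0]]
```

View pics/scene0.png

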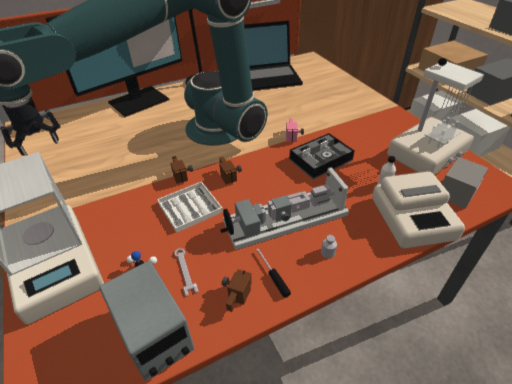

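View pics/top0.png

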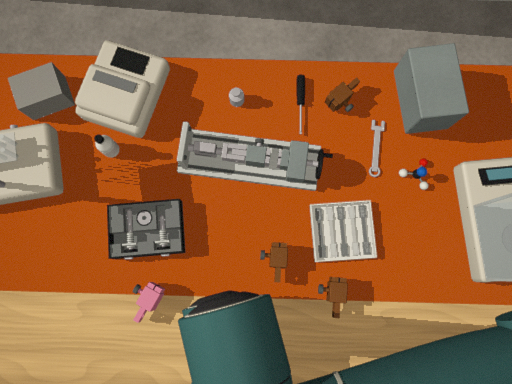

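View pics/wrist0.png

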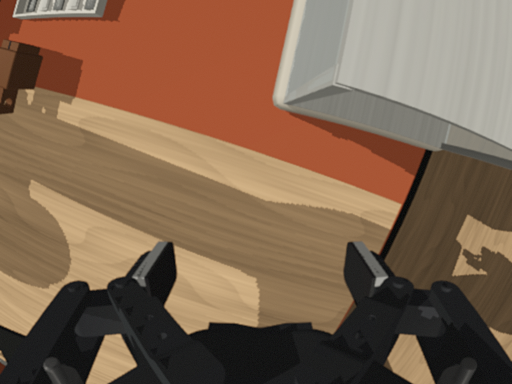

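```bash
cat > h.py <<'E'
import numpy as np, cv2
from scipy.spatial.transform import Rotation as R
def load(n): return dict(np.load(n+".npz"))
def ray(f,u,v):
    K=f["mtx"];V=f["view"];d=np.linalg.inv(K)@[u,v,1.];Rm=V[:3,:3]
    return -Rm.T@V[:3,3], Rm.T@d
def onplane(f,u,v,z):
    o,d=ray(f,u,v); return o+d*(z-o[2])/d[2]
def proj(f,P):
    P=np.atleast_2d(P); c=P@f["view"][:3,:3].T+f["view"][:3,3]; p=c@f["mtx"].T; return p[:,:2]/p[:,2:]
def wproj(f,T,P):  # fisheye
    M=T@f["mount"]; P=np.atleast_2d(P); c=(P-M[:3,3])@M[:3,:3]
    th=np.arctan2(np.hypot(c[:,0],c[:,1]),c[:,2]); ph=np.arctan2(c[:,1],c[:,0]); K=f["mtx"]
    return np.c_[K[0,2]+K[0,0]*th*np.cos(ph),K[1,2]+K[1,1]*th*np.sin(ph)]
def wray(f,T,u,v):
    K=f["mtx"];a=(u-K[0,2])/K[0,0];b=(v-K[1,2])/K[1,1];r=np.hypot(a,b)
    s=np.sinc(r/np.pi); d=np.array([a*s,b*s,np.cos(r)]);M=T@f["mount"]
    return M[:3,3],M[:3,:3]@d
def wplane(f,T,u,v,z):
    o,d=wray(f,T,u,v); return o+d*(z-o[2])/d[2]
def pose(s):
    T=np.eye(4);T[:3,:3]=R.from_euler('xyz',s["eef_rot"]).as_matrix();T[:3,3]=s["position"];return T
E
python3 - <<'E'
from h import *
f=load("top0");im=f["image"]
cv2.imwrite("pics/case_z.png",cv2.resize(im[190:270,95:200],None,fx=7,fy=7,interpolation=cv2.INTER_CUBIC))
cv2.imwrite("pics/bench_z.png",cv2.resize(im[115:200,170:340],None,fx=4.7,fy=4.7,interpolation=cv2.INTER_CUBIC))
# rim corners approx (z=.05)
for uv in [(107,206),(182,200),(184,256),(111,260)]:
    print(uv,onplane(f,*uv,.05).round(3))
E
```

```text
(107, 206) [0.472 0.387 0.05 ]
(182, 200) [0.494 0.181 0.05 ]
(184, 256) [0.341 0.167 0.05 ]
(111, 260) [0.325 0.365 0.05 ]
```

View pics/case_z.png

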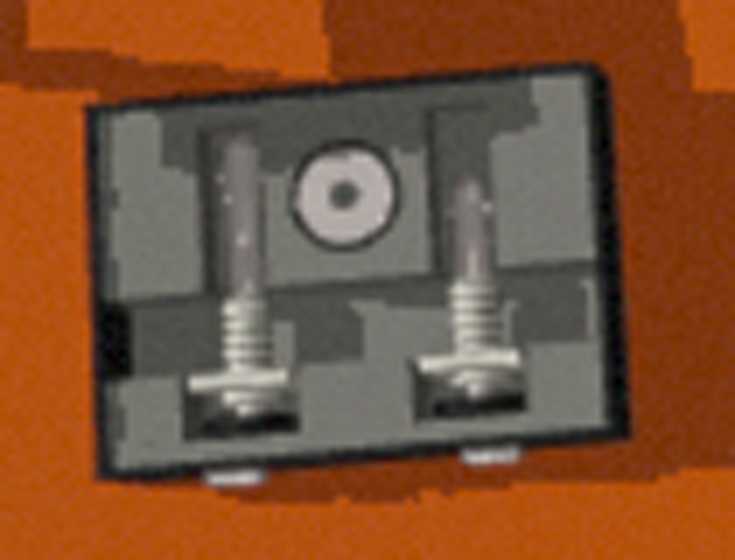

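View pics/bench_z.png

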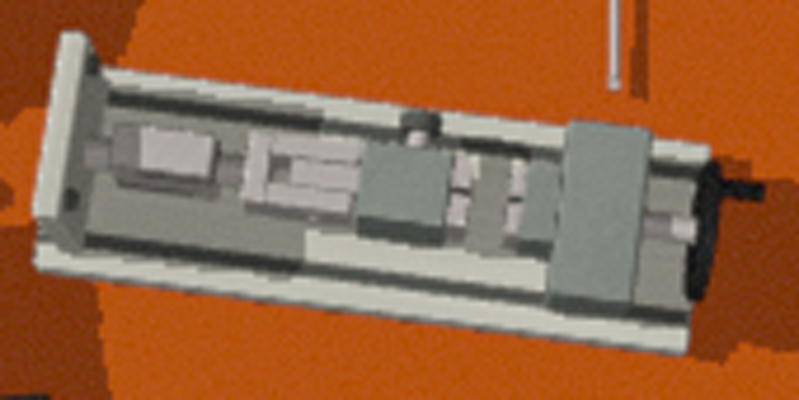

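```bash
python3 - <<'E'
from h import *
f=load("top0")
for n,zx,zy,z in [("bed BL",35,270,.024),("bed BR",687,352,.024),("bed TR",710,145,.024),("forkmid",310,174,.084),("fork left end",247,172,.084),("gripblockL",358,190,.088),("gripblockR",450,195,.088),("far cheek outer",300,136,.084),("near cheek outer",300,212,.084)]:
    print(n,onplane(f,170+zx/4.7,115+zy/4.7,z).round(3))
print("case")
for n,zx,zy,z in [("longnose",240,140,.028),("longflange",240,380,.046),("shflange",468,355,.046),("TL",88,105,.05),("TR",605,68,.05),("BR",628,435,.05),("BL",100,478,.05),("hL",245,330,.037),("hR",472,310,.037)]:
    print(n,onplane(f,95+zx/7,190+zy/7,z).round(3))
for n,u,v in [("bottle",107,147),("weight",237,98),("mol",420,173)]: print(n,onplane(f,u,v,.06).round(3))
E
```

```text
bed BL [0.577 0.202 0.024]
bed BR [ 0.537 -0.193  0.024]
bed TR [ 0.665 -0.206  0.024]
forkmid [0.626 0.034 0.084]
fork left end [0.626 0.071 0.084]
gripblockL [0.616 0.006 0.088]
gripblockR [ 0.614 -0.048  0.088]
far cheek outer [0.649 0.041 0.084]
near cheek outer [0.603 0.039 0.084]
case
longnose [0.465 0.331 0.028]
longflange [0.368 0.319 0.046]
shflange [0.381 0.231 0.046]
TL [0.474 0.386 0.05 ]
TR [0.495 0.182 0.05 ]
BR [0.351 0.166 0.05 ]
BL [0.329 0.37  0.05 ]
hL [0.389 0.321 0.037]
hR [0.399 0.232 0.037]
bottle [0.637 0.397 0.06 ]
weight [0.79  0.038 0.06 ]
mol [ 0.585 -0.475  0.06 ]
```

Request:
{"name": "drive_tool", "arguments": {
  "motion": [50,0.033,-0.035,0,0,0,0,50,0.033,-0.035,0,0,0,0,50,0.033,-0.035,0,0,0,0,50,0.033,-0.035,0,0,0,0,50,0.033,-0.035,0,0,0,0,50,0.033,-0.035,0,0,0,0,50,0.033,-0.035,0,0,0,0,50,0.033,-0.035,0,0,0,0,50,0.033,-0.035,0,0,0,0,50,0.033,-0.035,0,0,0,0,50,0.033,-0.035,0,0,0,0,50,0.033,-0.035,0,0,0,0],
  "force": 40
}}

```text
t: 1.35
position: [0.4612, -0.0984, 0.4016]
eef_rot: [-3.137, -0.001, 0.319]
contact_force: [0.6, -1.1, 0.4]
finger_gap: 0.501
```

Request:
{"name": "drive_tool", "arguments": {
  "motion": [50,0.033,-0.035,0,0,0,0,50,0.033,-0.035,0,0,0,0,50,0.033,-0.035,0,0,0,0,50,0,0,0,0,0,6,50,0,0,0,0,0,6,50,0,0,0,0,0,0,50,0,0,0,0,0,0]
}}

```text
t: 2.05
position: [0.5243, 0.0449, 0.4009]
eef_rot: [-3.136, 0.001, 0.114]
contact_force: [0.1, 0.6, 0.5]
finger_gap: 0.502
```

```bash
python3 - <<'E'
from h import *
from bench import observe,grab_frame
s=observe(); print(s["t"],s["position"],s["eef_rot"],abs(s["dq"]).max())
f=grab_frame("wrist"); cv2.imwrite("pics/w1.png",f["image"]); np.savez("w1.npz",T=pose(s),**f)
f=grab_frame("scene"); cv2.imwrite("pics/s1.png",f["image"])
E
```

```text
2.05 [0.52425802 0.04493243 0.40087294] [-3.13639371e+00  1.15606550e-03  1.14440337e-01] 0.013145624688281657
```

View pics/w1.png

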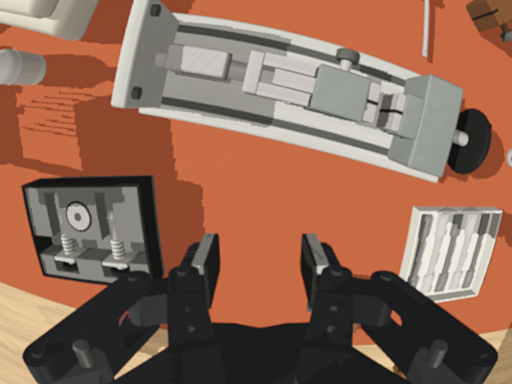

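```bash
python3 - <<'E'
from h import *
f=load("w1");im=f["image"]
cv2.imwrite("pics/w1f.png",cv2.resize(im[30:140,220:380],None,fx=5,fy=5,interpolation=cv2.INTER_CUBIC))
cv2.imwrite("pics/w1c.png",cv2.resize(im[170:290,15:175],None,fx=5,fy=5,interpolation=cv2.INTER_CUBIC))
E
```

```text
(no output)
```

View pics/w1f.png

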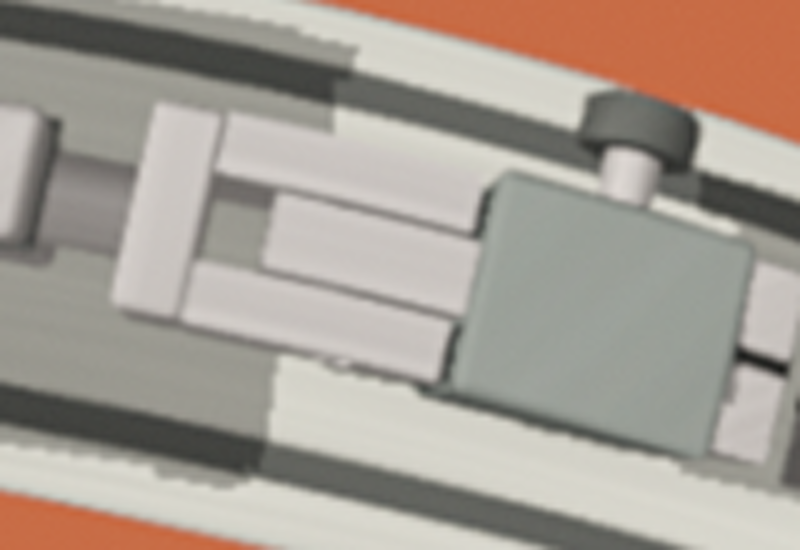

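View pics/w1c.png

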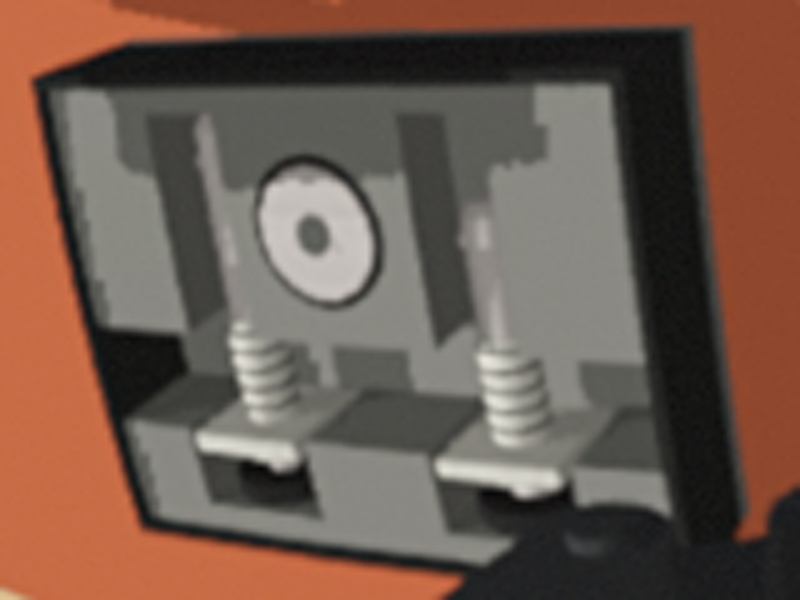

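```bash
python3 - <<'E'
from h import *
f=load("w1");T=f["T"]
g=lambda x,y,z:wplane(f,T,220+x/5,30+y/5,z)
P={n:g(x,y,.084) for n,x,y in [("FoL",228,112),("FoR",490,185),("FiR",474,235),("FiL",212,178),("NiL",200,262),("NiR",455,320),("NoL",185,320),("NoR",435,380),("bridgeTL",155,103),("bridgeBL",113,303)]}
for k,v in P.items(): print(k,v.round(4))
d=(P["NiR"]-P["NiL"]+P["NoR"]-P["NoL"]+P["FoR"]-P["FoL"]+P["FiR"]-P["FiL"])/4; print("dir",d.round(4),"yaw",np.arctan2(-d[0],-d[1]) , np.linalg.norm(d))
print("axis mid line", (sum(P[k] for k in["FoL","FiL","NiL","NoL"])/4).round(4),(sum(P[k] for k in["FoR","FiR","NiR","NoR"])/4).round(4))
for n,x,y in [("gTL",508,168),("gTR",750,245),("gBR",710,455),("gBL",458,388)]: print(n,g(x,y,.088).round(4))
# bed edges near long edge
for (x,y) in [(140,107),(438,180)]: print("bed?",wplane(f,T,x,y,.024).round(4))
c=lambda x,y,z:wplane(f,T,15+x/5,170+y/5,z)
for n,x,y,z in [("rimTL",38,80,.05),("rimTR",690,30,.05),("rimBR",740,535,.05),("rimBL",142,527,.05)]: print(n,c(x,y,z).round(4))
E
```

```text
FoL [0.6527 0.0554 0.084 ]
FoR [0.6455 0.0041 0.084 ]
FiR [0.6351 0.006  0.084 ]
FiL [0.6393 0.0569 0.084 ]
NiL [0.6227 0.0573 0.084 ]
NiR [0.6179 0.0077 0.084 ]
NoL [0.6112 0.0589 0.084 ]
NoR [0.6058 0.0101 0.084 ]
bridgeTL [0.653  0.0693 0.084 ]
bridgeBL [0.613  0.0728 0.084 ]
dir [-0.0054 -0.0501  0.    ] yaw 0.10740825657339215 0.05041811149083553
axis mid line [0.6315 0.0571 0.084 ] [0.6261 0.007  0.084 ]
gTL [0.6487 0.0017 0.088 ]
gTR [ 0.6428 -0.0482  0.088 ]
gBR [ 0.5999 -0.0456  0.088 ]
gBL [0.6047 0.0061 0.088 ]
bed? [0.5894 0.2006 0.024 ]
bed? [ 0.5443 -0.1942  0.024 ]
rimTL [0.4773 0.3836 0.05  ]
rimTR [0.5114 0.1691 0.05  ]
rimBR [0.3776 0.1572 0.05  ]
rimBL [0.3323 0.3692 0.05  ]
```

Request:
{"name": "drive_tool", "arguments": {
  "motion": [50,-0.0147,-0.041,0,0,0,0,50,-0.0147,-0.041,0,0,0,0,50,-0.0147,-0.041,0.01,0,0,0,50,-0.0147,-0.041,0.02,0,0,0,50,-0.0147,-0.041,0.02,0,0,0,50,-0.0147,-0.041,0.02,0,0,0,50,-0.0147,-0.041,0.02,0,0,0,50,0,0,0,0,0,0,50,0,0,0,0,0,0]
}}

```text
t: 3.05
position: [0.3838, 0.3232, 0.3108]
eef_rot: [-3.136, -0.004, 0.12]
contact_force: [0.6, -0.6, 0.3]
finger_gap: 0.497
```

```bash
cat > look.py <<'E'
import sys
from h import *
from bench import observe,grab_frame
n=sys.argv[1]; s=observe(); print(s["t"],s["position"].round(4),s["eef_rot"].round(4),abs(s["dq"]).max().round(3), s["finger_gap"])
f=grab_frame("wrist"); cv2.imwrite(f"pics/{n}.png",f["image"]); np.savez(n+".npz",T=pose(s),**f)
E
python3 look.py w2
```

```text
3.05 [0.3838 0.3232 0.3108] [-3.1359 -0.0041  0.1204] 0.032 0.4974833152095795
```

View pics/w2.png

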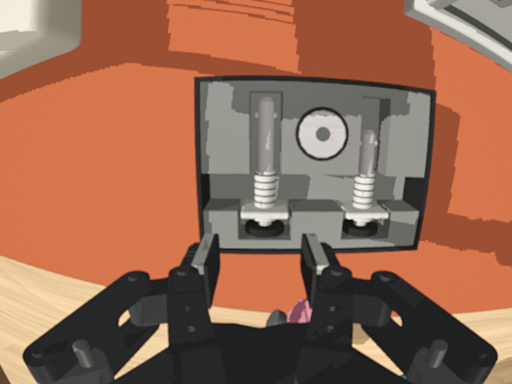

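```bash
python3 - <<'E'
from h import *
f=load("w2");im=f["image"]
cv2.imwrite("pics/w2z.png",cv2.resize(im[85:245,200:300],None,fx=5,fy=5,interpolation=cv2.INTER_CUBIC)[:,:])
E
```

```text
(no output)
```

View pics/w2z.png

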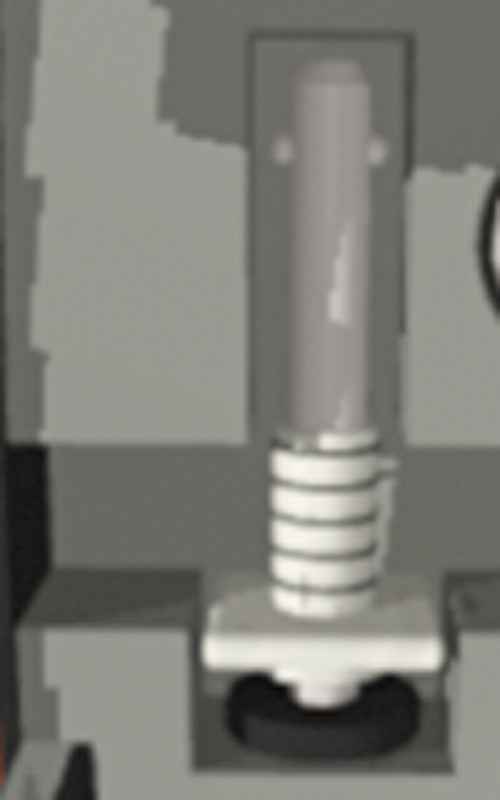

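```bash
python3 - <<'E'
from h import *
f=load("w2");T=f["T"]
g=lambda x,y,z:wplane(f,T,200+x/5,85+y/5,z)
b=g(330,150,.028);n=g(332,62,.028);ff=(g(207,633,.048)+g(442,633,.048))/2;fb=(g(205,668,.048)+g(442,668,.048))/2;sh=g(325,432,.036)
for k,v in [("balls",b),("nose",n),("flfront",ff),("flback",fb),("should",sh)]: print(k,v.round(4))
d=b-ff; d[2]=0; print("yaw",np.arctan2(d[1],d[0]),np.linalg.norm(d), "expect .0795")
u=d/np.linalg.norm(d)
for nm,P,x in [("b",b,.0475),("n",n,.062),("ff",ff,-.032),("fb",fb,-.038),("sh",sh,0)]: print(nm,"handle mid",(P+u*(-.016-x)).round(4))
print("tool",T[:3,3], "d",T[:3,:3].T@(b-T[:3,3]))
E
```

```text
balls [0.4532 0.3276 0.028 ]
nose [0.4682 0.3291 0.028 ]
flfront [0.3752 0.3191 0.048 ]
flback [0.369  0.3185 0.048 ]
should [0.4064 0.3228 0.036 ]
yaw 0.10848756644651522 0.07852990245213574 expect .0795
b handle mid [0.3901 0.3207 0.028 ]
n handle mid [0.3906 0.3206 0.028 ]
ff handle mid [0.3911 0.3208 0.048 ]
fb handle mid [0.3909 0.3209 0.048 ]
sh handle mid [0.3905 0.321  0.036 ]
tool [0.38382027 0.32319582 0.3108115 ] d [0.06830103 0.00560282 0.28306311]
```

```bash
cat >> h.py <<'E'
def delta(T,pos,Rm):
    d=T[:3,:3].T@(np.array(pos)-T[:3,3]); r=R.from_matrix(T[:3,:3].T@Rm).as_rotvec(degrees=True)
    return d.round(4), r.round(2)
def down(yaw,tilt=0):  # tool pointing down, tilt= extra rotation about tool x in rad
    return R.from_euler('xyz',[np.pi,0,yaw]).as_matrix()@R.from_rotvec([tilt,0,0]).as_matrix()
E
python3 - <<'E'
from h import *
from bench import observe
print(delta(pose(observe()),[.3906,.3208,.186],down(.1085)))
E
```

```text
(array([0.0058, 0.0036, 0.1247]), array([-0.34, -0.22,  0.63]))
```

Request:
{"name": "drive_tool", "arguments": {
  "motion": [50,0.006,0.0036,0,-0.34,-0.22,0.63,50,0,0,0.03,0,0,0,50,0,0,0.03,0,0,0,50,0,0,0,0,0,0]
}}

```text
t: 3.5
position: [0.3949, 0.3159, 0.2529]
eef_rot: [-3.14, -0.005, 0.102]
contact_force: [-0.7, 1.0, 0.5]
finger_gap: 0.501
```

```bash
python3 look.py w3; python3 - <<'E'
from h import *
from bench import observe
T=pose(observe());print(delta(T,[.3906,.3208,.186],down(.1085)))
f=load("w3");im=f["image"].copy()
u=np.array([np.cos(.1085),np.sin(.1085),0]);o=np.array([.3906,.3208,.028])+.016*u
for x in [-.032,0,.0475,.062]:
    p=wproj(f,f["T"],o+u*x)[0];cv2.circle(im,tuple(int(round(a)) for a in p),2,(0,0,255),-1)
cv2.imwrite("pics/w3m.png",im)
E
```

```text
3.5 [0.3949 0.3159 0.2529] [-3.1405 -0.0049  0.1019] 0.06 0.5005262468527464
(array([-0.0046, -0.0048,  0.069 ]), array([-0.13, -0.39, -0.38]))
```

View pics/w3m.png

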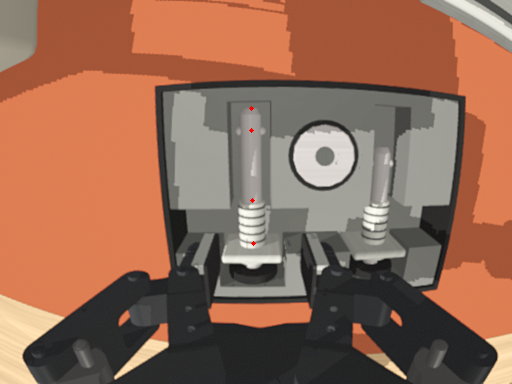

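Request:
{"name": "drive_tool", "arguments": {
  "motion": [50,-0.0035,-0.0035,0,0,-0.3,-0.3,50,0,0,0,0,0,0,50,0,0,0.01,0,0,0,50,0,0,0,0,0,0]
}}

```text
t: 3.95
position: [0.393, 0.3191, 0.2499]
eef_rot: [-3.136, -0.007, 0.105]
contact_force: [-0.7, -1.3, 0.3]
finger_gap: 0.502
```

```bash
cat > d.py <<'E'
import sys
from h import *
from bench import observe
a=[float(x) for x in sys.argv[1:]]
s=observe();T=pose(s);print(s["t"],s["position"].round(4),s["eef_rot"].round(4));print(delta(T,a[:3],down(a[3],a[4] if len(a)>4 else 0)))
E
python3 d.py .3906 .3208 .186 .1085
```

```text
3.95 [0.393  0.3191 0.2499] [-3.1365 -0.0065  0.1053]
(array([-0.0026, -0.0016,  0.0639]), array([-0.29, -0.38, -0.18]))
```

Request:
{"name": "drive_tool", "arguments": {
  "motion": [50,-0.002,-0.0012,0.02,-0.2,-0.3,-0.1,50,0,0,0.02,0,0,0,50,0,0,0,0,0,0,50,0,0,0,0,0,0]
}}

```text
t: 4.35
position: [0.3913, 0.3208, 0.2109]
eef_rot: [-3.139, -0.003, 0.108]
contact_force: [0.0, 0.2, 0.8]
finger_gap: 0.5
```

```bash
python3 d.py .3906 .3208 .186 .1085; python3 look.py w4
```

```text
4.35 [0.3913 0.3208 0.2109] [-3.1388 -0.0034  0.1077]
(array([-0.0008, -0.    ,  0.0249]), array([-0.16, -0.2 , -0.04]))
4.35 [0.3913 0.3208 0.2109] [-3.1388 -0.0034  0.1077] 0.008 0.5004507852548977
```

View pics/w4.png

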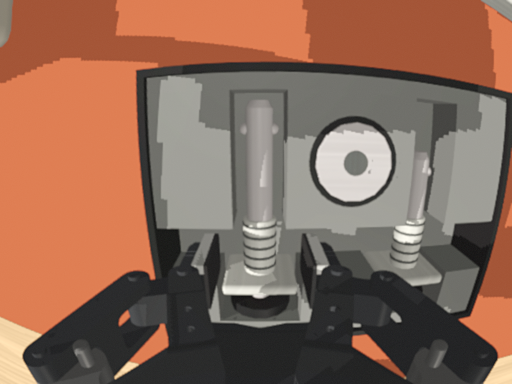

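Request:
{"name": "drive_tool", "arguments": {
  "motion": [50,-0.0005,0,0.0125,0,-0.1,0,50,0,0,0.0115,0,0,0,50,0,0,0,0,0,0]
}}

```text
t: 4.7
position: [0.3911, 0.321, 0.1868]
eef_rot: [-3.137, -0.004, 0.108]
contact_force: [0.5, -0.2, 0.2]
finger_gap: 0.499
```

```bash
python3 d.py .3906 .3208 .186 .1085
```

```text
4.7 [0.3911 0.321  0.1868] [-3.1375 -0.004   0.1078]
(array([-0.0005,  0.0002,  0.0008]), array([-0.24, -0.23, -0.04]))
```

Request:
{"name": "drive_tool", "arguments": {
  "motion": [0,0,0,0,0,0,0,0,0,0,0,0,0,0,0,0,0,0,0,0,0,0,0,0,0,0,0,0,0,0,0,0,0,0,0],
  "force": 60
}}

```text
t: 5.2
position: [0.3912, 0.321, 0.1871]
eef_rot: [-3.138, -0.004, 0.108]
contact_force: [0.2, 0.5, -1.0]
finger_gap: 0.184
```

Request:
{"name": "drive_tool", "arguments": {
  "motion": [0,0,0,0,0,0,0,0,0,0,-0.015,0,0,0,0,0,0,-0.03,0,0,0,0,0,0,-0.04,0,0,0,0,0,0,-0.03,0,0,0,0,0,0,0,0,0,0]
}}

```text
t: 5.8
position: [0.3903, 0.3201, 0.3099]
eef_rot: [-3.138, -0.003, 0.108]
contact_force: [0.2, 0.3, -1.0]
finger_gap: 0.189
```

```bash
python3 look.py w5
```

```text
5.8 [0.3903 0.3201 0.3099] [-3.1379 -0.0032  0.1078] 0.031 0.18862949684753844
```

View pics/w5.png

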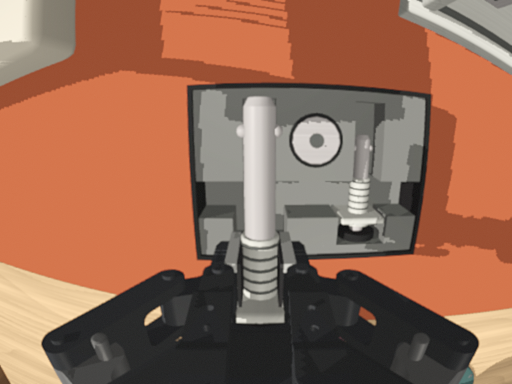

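```bash
cat > put.py <<'E'
from h import *
from bench import observe
s=observe();T=pose(s);print(s["t"],s["position"].round(4),s["eef_rot"].round(4),s["finger_gap"])
Rm=down(-.107)@R.from_rotvec([0,-np.radians(8.2),0]).as_matrix()
for h in (.06,.0205):
    P=np.array([.444,.0417,h])-Rm@[0,0,.159]
    print(h,P,delta(T,P,Rm))
E
python3 put.py
```

```text
5.85 [0.3901 0.32   0.3079] [-3.1388e+00 -1.7000e-03  1.0780e-01] 0.18583877954863987
0.06 [0.4665483  0.03927808 0.21737442] (array([0.0457, 0.2875, 0.0898]), array([ 0.71, -8.25, 12.3 ]))
0.0205 [0.4665483  0.03927808 0.17787442] (array([0.0456, 0.2877, 0.1293]), array([ 0.71, -8.25, 12.3 ]))
```

Request:
{"name": "drive_tool", "arguments": {
  "motion": [0,0.0065,0.041,0,0,0,0,0,0.0065,0.041,0,0,0,0,0,0.0065,0.041,0,0,0,0,0,0.0065,0.041,0,0,0,0,0,0.0065,0.041,0.01,0,0,0,0,0.0065,0.041,0.02,0,0,0,0,0.0065,0.035,0.02,0,0,0,0,0,0,0.02,0.3,-4,6,0,0,0,0.01,0.3,-4,6,0,0,0,0,0,0,0,0,0,0,0,0,0,0]
}}

```text
t: 6.95
position: [0.4635, 0.0343, 0.2172]
eef_rot: [3.138, 0.15, -0.103]
contact_force: [-0.5, 0.2, -1.1]
finger_gap: 0.191
```

```bash
python3 put.py; python3 look.py w6
```

```text
6.95 [0.4635 0.0343 0.2172] [ 3.1381  0.1502 -0.1033] 0.19094866022071105
0.06 [0.4665483  0.03927808 0.21737442] (array([ 0.0024, -0.0052, -0.0005]), array([0.23, 0.41, 0.21]))
0.0205 [0.4665483  0.03927808 0.17787442] (array([ 0.0084, -0.0054,  0.0385]), array([0.23, 0.41, 0.21]))
6.95 [0.4635 0.0343 0.2172] [ 3.1381  0.1502 -0.1033] 0.014 0.19094866022071105
```

View pics/w6.png

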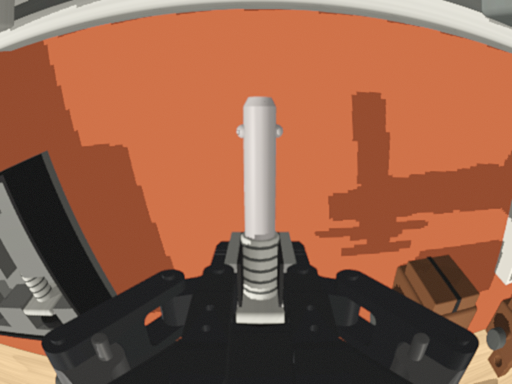

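Request:
{"name": "drive_tool", "arguments": {
  "motion": [0,0.002,0,0.015,0.2,0.3,0.2,0,0.002,0,0.013,0,0,0,0,0.0005,0,0.005,0,0,0,0,0,0,0,0,0,0]
}}

```text
t: 7.4
position: [0.4634, 0.0356, 0.185]
eef_rot: [-3.141, 0.137, -0.098]
contact_force: [-0.2, -0.5, -1.3]
finger_gap: 0.187
```

```bash
python3 put.py
```

```text
7.4 [0.4634 0.0356 0.185 ] [-3.1409  0.1369 -0.0977] 0.18731574193931633
0.06 [0.4665483  0.03927808 0.21737442] (array([-0.0016, -0.004 , -0.0324]), array([ 0.03, -0.35,  0.53]))
0.0205 [0.4665483  0.03927808 0.17787442] (array([ 0.0038, -0.004 ,  0.0067]), array([ 0.03, -0.35,  0.53]))
```

Request:
{"name": "drive_tool", "arguments": {
  "motion": [0,0.001,0,0.005,0,-0.3,0.3,0,0.0005,0,0.0025,0,0,0,0,0,0,0,0,0,0]
}}

```text
t: 7.7
position: [0.4642, 0.0358, 0.1779]
eef_rot: [-3.141, 0.141, -0.102]
contact_force: [-0.1, 0.4, -1.8]
finger_gap: 0.187
```

Request:
{"name": "drive_tool", "arguments": {
  "motion": [0,0,0,0.0015,0,0,0,0,0,0,0,0,0,0,26,0,0,0,0,0,0,45,0,0,0,0,0,0,50,0,0,0,0,0,0,50,0,0,0,0,0,0]
}}

```text
t: 8.3
position: [0.4644, 0.0357, 0.1775]
eef_rot: [-3.141, 0.139, -0.102]
contact_force: [-0.1, -0.4, 0.2]
finger_gap: 0.498
```

```bash
python3 look.py w7
```

```text
8.3 [0.4644 0.0357 0.1775] [-3.1412  0.139  -0.1021] 0.001 0.497772858248718
```

View pics/w7.png

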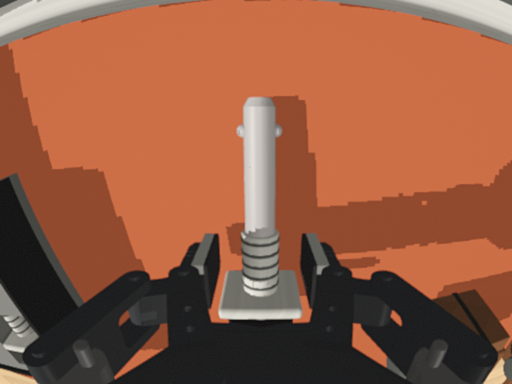

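Request:
{"name": "drive_tool", "arguments": {
  "motion": [50,0,0,-0.02,0,0,0,50,0,0,-0.035,0,0,0,50,0,0,-0.04,0,0,0,50,0,0,-0.02,0,8,0,50,0,0,0,0,0,-8.5,50,0,0,0,0,0,-8.5,50,0,0,0,0,0,-8.5,50,0,0,0,0,0,-8.5,50,0,0,0,0,0,-8.5,50,0,0,0,0,0,-8.5,50,0,0,0,0,0,-8.5,50,0,0,0,0,0,-8.5]
}}

```text
t: 9.55
position: [0.4803, 0.034, 0.2971]
eef_rot: [3.136, -0.003, 1.101]
contact_force: [-0.4, -0.5, 0.1]
finger_gap: 0.498
```

Request:
{"name": "drive_tool", "arguments": {
  "motion": [45,0,0,0,0,0,-8.5,45,0,0,0,0,0,-8.5,45,0,0,0,0,0,0,45,0,0,0,0,0,0]
}}

```text
t: 9.95
position: [0.4802, 0.034, 0.2972]
eef_rot: [3.135, -0.001, 1.399]
contact_force: [-0.6, 0.3, -0.0]
finger_gap: 0.45
```

```bash
python3 look.py w8; python3 -c "
from bench import grab_frame; import numpy as np,cv2
f=grab_frame('top'); np.savez('top1.npz',**f); cv2.imwrite('pics/top1.png',f['image'])"
```

```text
9.95 [0.4802 0.034  0.2972] [ 3.1353e+00 -8.0000e-04  1.3995e+00] 0.018 0.44973755754536393
```

View pics/w8.png

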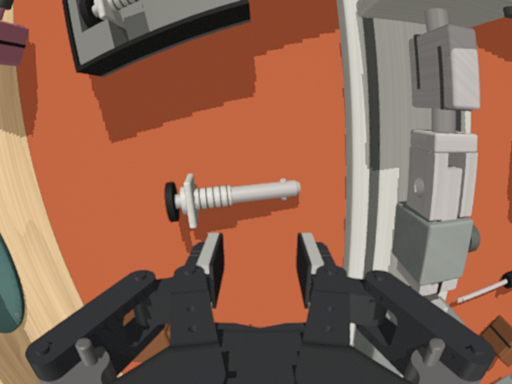

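```bash
python3 - <<'E'
from h import *
f=load("w8");im=f["image"]
cv2.imwrite("pics/w8p.png",cv2.resize(im[160:240,155:310],None,fx=5,fy=5,interpolation=cv2.INTER_CUBIC))
cv2.imwrite("pics/w8f.png",cv2.resize(im[110:240,385:500],None,fx=4.6,fy=4.6,interpolation=cv2.INTER_CUBIC))
E
```

View pics/w8p.png

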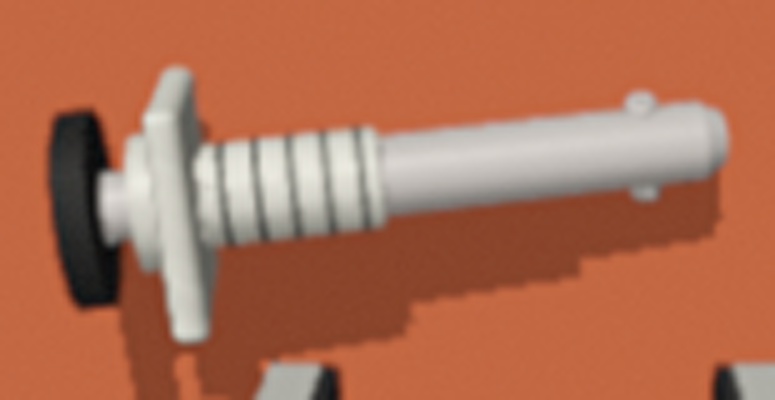

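View pics/w8f.png

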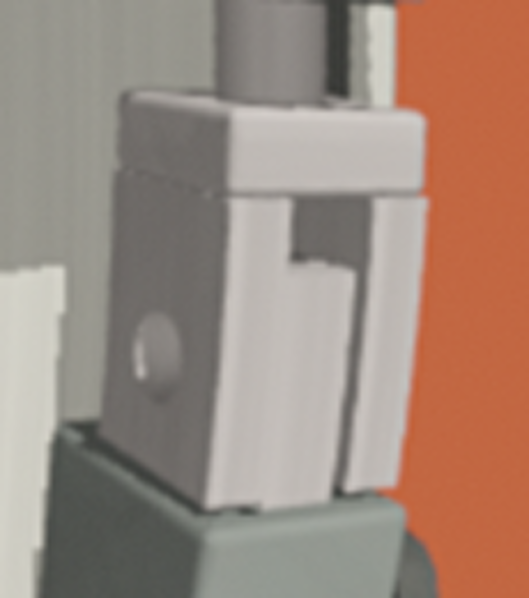

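```bash
python3 - <<'E'
from h import *
f=load("w8");T=f["T"]
g=lambda x,y,z:wplane(f,T,155+x/5,160+y/5,z)
b=g(643,148,.0085);h=g(205,194,.0199);s=g(381,177,.0153);n=g(720,142,.007)
d=b-h;yaw=np.arctan2(d[1],d[0]);print(b,h,s,n,"yaw",yaw,np.linalg.norm(d),"exp .0795")
u=np.array([np.cos(yaw)*np.cos(.143),np.sin(yaw)*np.cos(.143),-np.sin(.143)])
for P,x in[(b,.0475),(h,-.032),(s,0),(n,.062)]: print("shoulder",(P-u*x).round(4))
k=lambda x,y,z:wplane(f,T,385+x/4.6,110+y/4.6,z)
H=k(157,357,.064);print("hole near face",H.round(4),"eye",(H+.021*np.array([np.cos(.107),-np.sin(.107),0])).round(4))
P={n:k(x,y,.084) for n,x,y in [("NoL",230,197),("NoR",208,505),("NiL",290,200),("NiR",265,507),("FiL",375,198),("FiR",347,490),("FoL",428,200),("FoR",400,487)]}
for n in P: print(n,P[n].round(4))
e=(P["NoL"]-P["NoR"]+P["FoL"]-P["FoR"]); print(np.arctan2(-e[0],e[1]))
R_=sum(P[n] for n in ["NoR","NiR","FiR","FoR"])/4; L_=sum(P[n] for n in ["NoL","NiL","FiL","FoL"])/4
print("eye from cheeks",(R_+.4*(L_-R_)).round(4),np.linalg.norm(L_-R_))
E
```

```text
[0.50411052 0.03099288 0.0085    ] [0.42671915 0.03924019 0.0199    ] [0.457464  0.0356534 0.0153   ] [0.51823274 0.02927198 0.007     ] yaw -0.10616561718266923 0.07866004949595927 exp .0795
shoulder [0.4574 0.036  0.0153]
shoulder [0.4582 0.0359 0.0153]
shoulder [0.4575 0.0357 0.0153]
shoulder [0.4572 0.0358 0.0158]
hole near face [0.6085 0.0296 0.064 ] eye [0.6294 0.0273 0.064 ]
NoL [0.6118 0.0599 0.084 ]
NoR [0.6072 0.0099 0.084 ]
NiL [0.6238 0.058  0.084 ]
NiR [0.6191 0.0071 0.084 ]
FiL [0.6421 0.0562 0.084 ]
FiR [0.6372 0.0064 0.084 ]
FoL [0.6545 0.0545 0.084 ]
FoR [0.65   0.0043 0.084 ]
-0.0911502707557878
eye from cheeks [0.6302 0.027  0.084 ] 0.05046141083411574
```

```bash
cat > sq.py <<'E'
from h import *
from bench import observe
s=observe();T=pose(s);print(s["t"],s["position"].round(4),s["eef_rot"].round(4),s["finger_gap"])
Rm=down(np.pi/2-.106,np.radians(8.2)); S=np.array([.4576,.0358,.0153])
for h in (.05,0):
    P=S-.0435*Rm[:,1]-Rm[:,2]*(.1835+h)
    print(h,P.round(4),*delta(T,P,Rm))
E
python3 sq.py
```

```text
10.05 [0.4802 0.034  0.2972] [ 3.1352e+00 -8.0000e-04  1.4002e+00] 0.45330668679549907
0.05 [0.4479 0.0368 0.2526] [-0.0027 -0.0326  0.0443] [ 8.56 -0.3  -3.69]
0 [0.4408 0.0376 0.2031] [-0.0032 -0.0401  0.0938] [ 8.56 -0.3  -3.69]
```

Request:
{"name": "drive_tool", "arguments": {
  "motion": [45,-0.001,-0.016,0,4,-0.15,-1.8,45,-0.001,-0.016,0.02,4,-0.15,-1.8,45,0,0,0.02,0,0,0,45,0,0,0,0,0,0,45,0,0,0,0,0,0]
}}

```text
t: 10.55
position: [0.4435, 0.0375, 0.2585]
eef_rot: [-3.005, 0.001, 1.453]
contact_force: [0.3, 0.5, -0.0]
finger_gap: 0.451
```

```bash
python3 sq.py; python3 look.py w9
```

```text
10.55 [0.4435 0.0375 0.2585] [-3.0045e+00  1.5000e-03  1.4529e+00] 0.45088036204239595
0.05 [0.4479 0.0368 0.2526] [-0.0002  0.0052  0.0052] [ 0.35 -0.01 -0.69]
0 [0.4408 0.0376 0.2031] [-0.0002  0.0049  0.0552] [ 0.35 -0.01 -0.69]
10.55 [0.4435 0.0375 0.2585] [-3.0045e+00  1.5000e-03  1.4529e+00] 0.019 0.45088036204239595
```

View pics/w9.png

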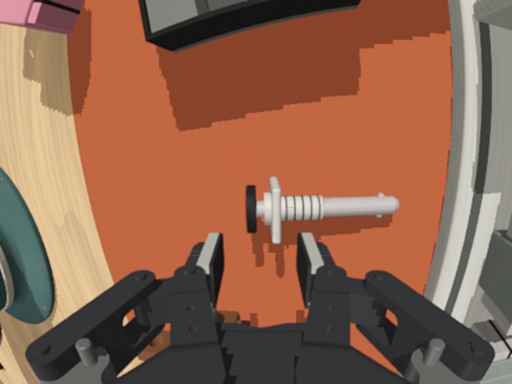

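Request:
{"name": "drive_tool", "arguments": {
  "motion": [45,0,0.004,0.012,0.3,0,-0.6,45,0,0.0005,0.015,0,0,0,45,0,0,0.006,0,0,0,45,0,0,0,0,0,0,45,0,0,0,0,0,0]
}}

```text
t: 11.1
position: [0.4442, 0.0374, 0.2235]
eef_rot: [-3.001, -0.0, 1.463]
contact_force: [0.4, 1.0, 0.2]
finger_gap: 0.45
```

```bash
python3 sq.py; python3 look.py w10
```

```text
11.1 [0.4442 0.0374 0.2235] [-3.0005e+00 -1.0000e-04  1.4627e+00] 0.4501331481653984
0.05 [0.4479 0.0368 0.2526] [-0.0002 -0.0004 -0.0294] [ 0.12 -0.02 -0.12]
0 [0.4408 0.0376 0.2031] [-0.0002 -0.0005  0.0206] [ 0.12 -0.02 -0.12]
11.1 [0.4442 0.0374 0.2235] [-3.0005e+00 -1.0000e-04  1.4627e+00] 0.005 0.4501331481653984
```

View pics/w10.png

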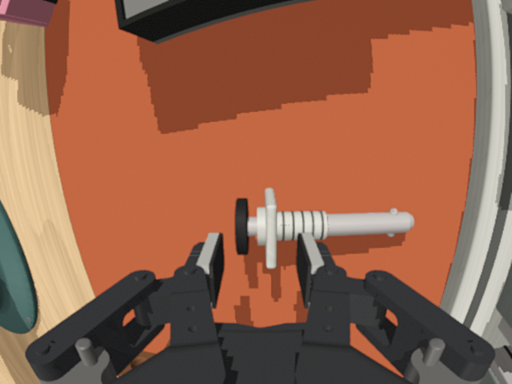

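```bash
python3 - <<'E'
from h import *
f=load("w10");im=f["image"]
cv2.imwrite("pics/w10z.png",cv2.resize(im[180:305,190:345],None,fx=5,fy=5,interpolation=cv2.INTER_CUBIC))
T=f["T"];Rm=down(np.pi/2-.106,np.radians(8.2)); S=np.array([.4576,.0358,.0153])
for n,p in [("flfront top",[-.032,0,.02]),("flfront L",[-.032,.02,0]),("btn back top",[-.056,0,.018]),("btn mid L",[-.0525,.018,0]),("shoulder",[0,0,0]),("nose",[.062,0,0])]:
    P=S+p[0]*Rm[:,1]+p[1]*Rm[:,0]-p[2]*Rm[:,2]; print(n,((wproj(f,T,P)[0]-[190,180])*5).round(0))
for o in (.017,-.017): print("pad tip",((wproj(f,T,(T@np.array([0,o,.1717,1]))[:3])[0]-[190,180])*5).round(0))
E
```

```text
flfront top [438. 294.]
flfront L [431.  76.]
btn back top [228. 287.]
btn mid L [263.  92.]
shoulder [678. 225.]
nose [1103.  213.]
pad tip [504. 339.]
pad tip [183. 339.]
```

View pics/w10z.png

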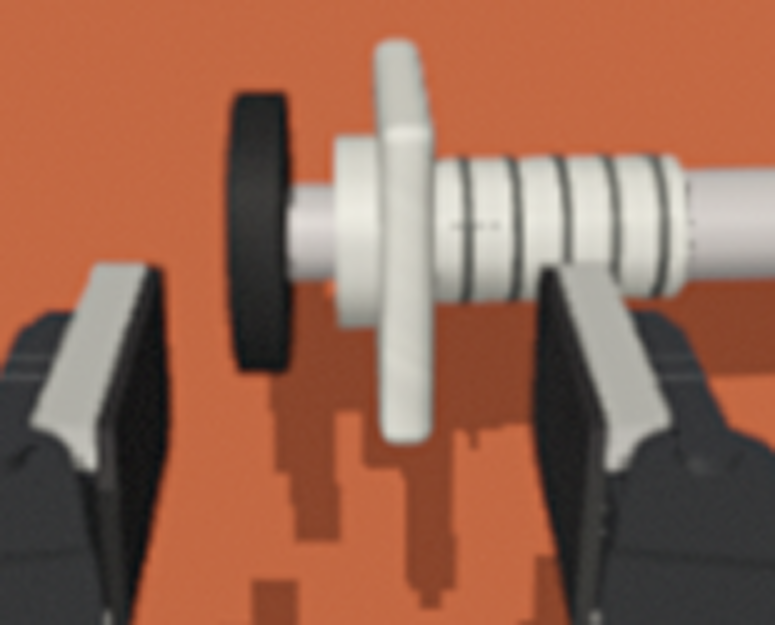

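Request:
{"name": "drive_tool", "arguments": {
  "motion": [45,0.0005,0,0.01,0,0,0,45,0,0,0.0095,0,0,0,45,0,0,0,0,0,0,45,0,0,0,0,0,0]
}}

```text
t: 11.55
position: [0.4413, 0.0383, 0.203]
eef_rot: [-3.002, -0.0, 1.463]
contact_force: [-0.3, -0.1, -1.3]
finger_gap: 0.448
```

```bash
python3 sq.py; python3 look.py w11;python3 - <<'E'
from h import *
f=load("w11");im=f["image"]
cv2.imwrite("pics/w11z.png",cv2.resize(im[180:305,190:345],None,fx=5,fy=5,interpolation=cv2.INTER_CUBIC))
E
```

```text
11.55 [0.4413 0.0383 0.203 ] [-3.0015e+00 -2.0000e-04  1.4627e+00] 0.44833990256078454
0.05 [0.4479 0.0368 0.2526] [-0.0008 -0.0003 -0.0501] [ 0.17 -0.03 -0.12]
0 [0.4408 0.0376 0.2031] [-0.0008 -0.0005 -0.0001] [ 0.17 -0.03 -0.12]
11.55 [0.4413 0.0383 0.203 ] [-3.0015e+00 -2.0000e-04  1.4627e+00] 0.011 0.44833990256078454
```

View pics/w11z.png

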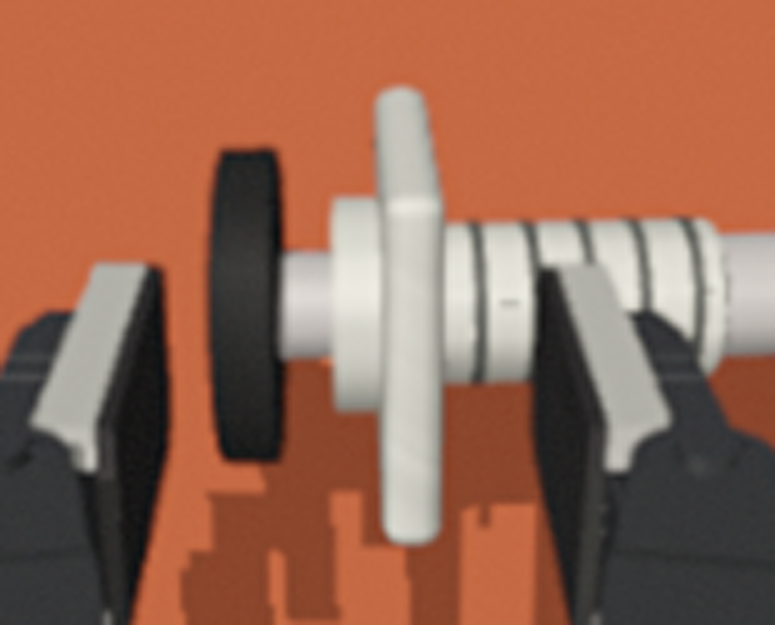

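Request:
{"name": "drive_tool", "arguments": {
  "motion": [38,0,0,0,0,0,0,32,0,0,0,0,0,0,28,0,0,0,0,0,0,25,0,0,0,0,0,0,22,0,0,0,0,0,0,0,0,0,0,0,0,0,0,0,0,0,0,0,0,0,0,0,0,0,0,0],
  "force": 80
}}

```text
t: 12.4
position: [0.4412, 0.0384, 0.2039]
eef_rot: [-3.001, -0.0, 1.463]
contact_force: [-0.7, -0.2, 0.2]
finger_gap: 0.183
```

```bash
python3 sq.py; python3 look.py w12;python3 - <<'E'
from h import *
f=load("w12");im=f["image"]
cv2.imwrite("pics/w12z.png",cv2.resize(im[180:305,190:345],None,fx=5,fy=5,interpolation=cv2.INTER_CUBIC))
E
```

```text
12.4 [0.4412 0.0384 0.2039] [-3.0006e+00 -3.0000e-04  1.4627e+00] 0.18253993357353085
0.05 [0.4479 0.0368 0.2526] [-0.0008 -0.0001 -0.0492] [ 0.12 -0.03 -0.12]
0 [0.4408 0.0376 0.2031] [-0.0008 -0.0002  0.0008] [ 0.12 -0.03 -0.12]
12.4 [0.4412 0.0384 0.2039] [-3.0006e+00 -3.0000e-04  1.4627e+00] 0.003 0.18253993357353085
```

View pics/w12z.png

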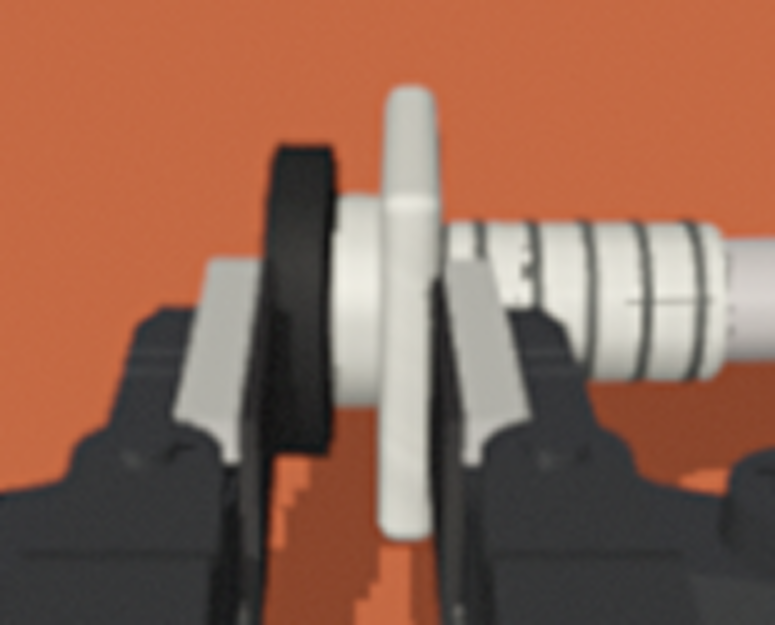

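Request:
{"name": "drive_tool", "arguments": {
  "motion": [0,0,0,-0.01,0,0,0,0,0,0,-0.025,0,0,0,0,0,0,-0.025,0,0,0,0,0,0,0,-4,0,0,0,0,0,0,-4,0,0,0,0,0,0,0,0,0,0,0,0,0,0,0,0]
}}

```text
t: 13.15
position: [0.4505, 0.0372, 0.2689]
eef_rot: [3.138, -0.0, 1.463]
contact_force: [0.3, -0.1, -2.8]
finger_gap: 0.181
```

```bash
python3 sq.py|head -1; python3 look.py w13; python3 -c "
from bench import grab_frame; import numpy as np,cv2
f=grab_frame('scene'); np.savez('s2.npz',**f); cv2.imwrite('pics/s2.png',cv2.resize(f['image'][130:300,180:400],None,fx=3.5,fy=3.5,interpolation=cv2.INTER_CUBIC))"
```

```text
13.15 [0.4505 0.0372 0.2689] [ 3.1377e+00 -2.0000e-04  1.4625e+00] 0.18134630009785246
13.15 [0.4505 0.0372 0.2689] [ 3.1377e+00 -2.0000e-04  1.4625e+00] 0.009 0.18134630009785246
```

View pics/w13.png

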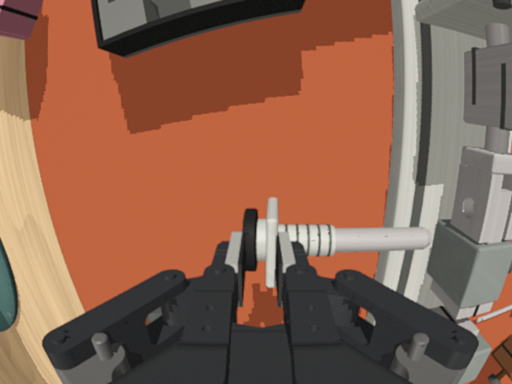

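View pics/s2.png

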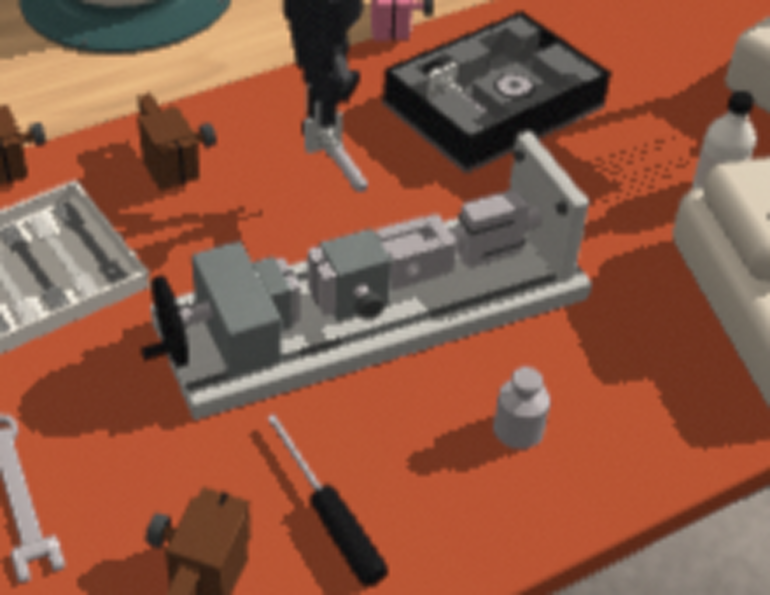

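```bash
python3 - <<'E'
from h import *
f=load("w13");im=f["image"]
cv2.imwrite("pics/w13z.png",cv2.resize(im[190:300,230:440],None,fx=3.8,fy=3.8,interpolation=cv2.INTER_CUBIC))
cv2.imwrite("pics/w13f.png",cv2.resize(im[130:260,420:512],None,fx=4.6,fy=4.6,interpolation=cv2.INTER_CUBIC))
E
```

```text
(no output)
```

View pics/w13z.png

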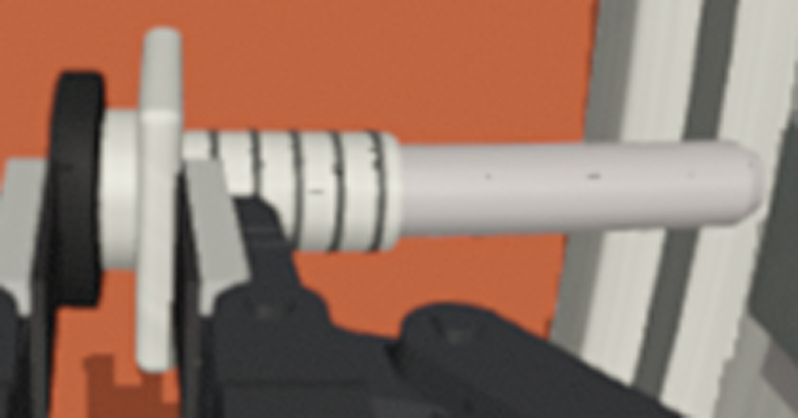

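View pics/w13f.png

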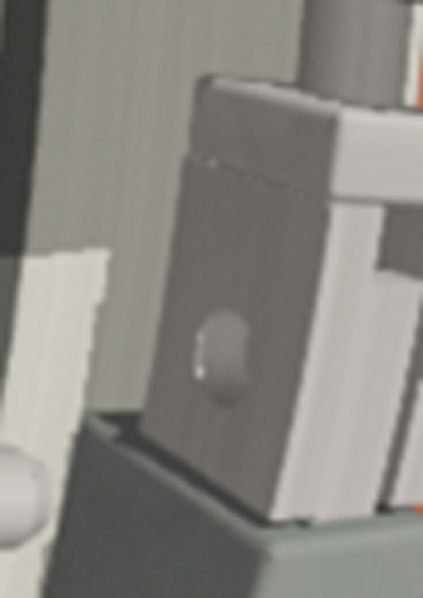

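```bash
cat > meas.py <<'E'
from h import *
def toolray(f,u,v): return wray(f,np.eye(4),u,v)
def at_y(f,u,v,y):
    o,d=toolray(f,u,v); return o+d*(y-o[1])/d[1]
E
python3 - <<'E'
from meas import *
f=load("w13");T=f["T"]
z=lambda x,y:(230+x/3.8,190+y/3.8)
print("nose tip",at_y(f,*z(752,182),.1035).round(4))
print("taper start",at_y(f,*z(728,183),.0995).round(4))
print("shoulder",at_y(f,*z(400,191),.0415).round(4))
# predicted px for nominal
for y in(.0415,.1035):
    p=wproj(f,np.eye(4),[0,y,.1835])[0]; print("nominal px",((p-[230,190])*3.8).round(0))
H=wplane(f,T,420+222/4.6,130+357/4.6,.064);print("hole",H.round(4),"eye",(H+.021*np.array([np.cos(.105),-np.sin(.105),0])).round(4))
k=lambda x,y:wplane(f,T,420+x/4.6,130+y/4.6,.084)
a,b=k(330,205),k(270,520);e=a-b;print("near outer edge",a.round(4),b.round(4),np.arctan2(-e[0],e[1]))
E
```

```text
nose tip [1.000e-04 1.035e-01 1.775e-01]
taper start [-0.0004  0.0995  0.1787]
shoulder [0.0031 0.0415 0.1736]
nominal px [383. 182.]
nominal px [735. 168.]
hole [0.6085 0.0297 0.064 ] eye [0.6294 0.0275 0.064 ]
near outer edge [0.6117 0.0593 0.084 ] [0.607  0.0094 0.084 ] -0.09354126182474469
```

```bash
cat > ins.py <<'E'
import sys
from h import *
from bench import observe
# args: shoulder bench x (m), eye x,y, yaw, dx(tool x of pin), zoff
sx=float(sys.argv[1]); yaw=float(sys.argv[2]); dx=float(sys.argv[3]); zo=float(sys.argv[4])
E=np.array([.6292,.0273,.064]); s=observe();T=pose(s)
Rm=down(np.pi/2+yaw); P=E+(sx-.0415)*Rm[:,1]-dx*Rm[:,0]-zo*Rm[:,2]
print(s["t"],s["position"].round(4),s["eef_rot"].round(4),s["finger_gap"].round(3),s["contact_force"].round(1),s["torque"].round(2)); print(P.round(4),*delta(T,P,Rm))
E
python3 ins.py -.095 -.102 -.0012 .1843
```

```text
Traceback (most recent call last):
  File "ins.py", line 8, in <module>
    print(s["t"],s["position"].round(4),s["eef_rot"].round(4),s["finger_gap"].round(3),s["contact_force"].round(1),s["torque"].round(2)); print(P.round(4),*delta(T,P,Rm))
                                                              ^^^^^^^^^^^^^^^^^^^^^
AttributeError: 'float' object has no attribute 'round'
```

```bash
sed -i 's/s\["finger_gap"\].round(3)/round(s["finger_gap"],3)/' ins.py; python3 ins.py -.095 -.102 -.0012 .1843
```

```text
13.25 [0.4506 0.0372 0.2686] [ 3.1380e+00 -2.0000e-04  1.4624e+00] 0.182 [ 0.4 -0.1 -1.5] [0.03 0.09 0.05]
[0.4935 0.0424 0.2483] [0.0098 0.042  0.0205] [ 0.21 -0.01 -0.37]
```

Request:
{"name": "drive_tool", "arguments": {
  "motion": [0,0.005,0.014,0.005,0.1,0,-0.2,0,0.004,0.014,0.005,0.1,0,-0.2,0,0,0.01,0.006,0,0,0,0,0,0,0,0,0,0,0,0,0,0,0,0,0]
}}

```text
t: 13.75
position: [0.4906, 0.0423, 0.2513]
eef_rot: [-3.134, 0.0, 1.469]
contact_force: [-0.3, 0.1, -2.4]
finger_gap: 0.181
```

```bash
python3 ins.py -.095 -.102 -.0012 .1843; python3 look.py w14; python3 - <<'E'
from h import *
f=load("w14");im=f["image"]
cv2.imwrite("pics/w14z.png",cv2.resize(im[180:300,300:500],None,fx=4,fy=4,interpolation=cv2.INTER_CUBIC))
E
```

```text
13.75 [0.4906 0.0423 0.2513] [-3.1336e+00  2.0000e-04  1.4694e+00] 0.181 [-0.3  0.1 -2.4] [-0.02  0.05 -0.01]
[0.4935 0.0424 0.2483] [0.0004 0.0029 0.003 ] [-0.46  0.01  0.03]
13.75 [0.4906 0.0423 0.2513] [-3.1336e+00  2.0000e-04  1.4694e+00] 0.016 0.18126438179790885
```

View pics/w14z.png

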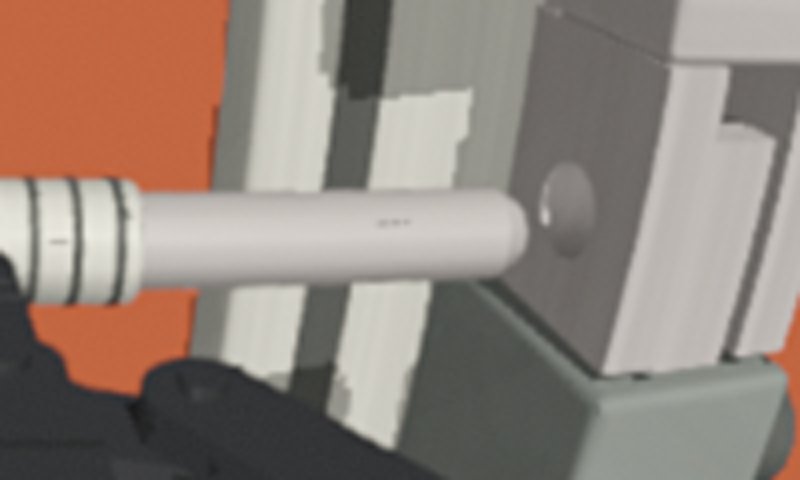

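```bash
python3 - <<'E'
from meas import *
f=load("w14");T=f["T"]
z=lambda x,y:(300+x/4,180+y/4)
for zz in (.064,.066,.068):
    n=wplane(f,T,*z(502,235),zz); s=wplane(f,T,*z(138,241),zz+.0005); print(zz,"taper",n.round(4),"shank at shoulder",s.round(4),"yaw",np.arctan2(n[1]-s[1],n[0]-s[0]).round(3))
H=wplane(f,T,*z(568,209),.064);print("hole",H.round(4))
k=lambda x,y:wplane(f,T,*z(x,y),.084)
a,b=k(670,65),k(605,373);e=a-b;print("near outer edge",a.round(4),b.round(4),np.arctan2(-e[0],e[1]))
print("tool y axis",T[:3,1])
# tool frame
M=np.linalg.inv(T)
for P in (n,s,H): print((M@np.append(P,1)).round(4))
E
```

```text
0.064 taper [0.596  0.0269 0.064 ] shank at shoulder [0.5333 0.035  0.0645] yaw -0.129
0.066 taper [0.5947 0.028  0.066 ] shank at shoulder [0.5328 0.036  0.0665] yaw -0.13
0.068 taper [0.5935 0.029  0.068 ] shank at shoulder [0.5324 0.037  0.0685] yaw -0.13
hole [0.6089 0.0295 0.064 ]
near outer edge [0.6115 0.0599 0.084 ] [0.6075 0.0097 0.084 ] -0.0798534917301379
tool y axis [ 0.99482866 -0.10125014 -0.00802159]
[-0.0027  0.1052  0.1825  1.    ]
[-0.001   0.0436  0.1825  1.    ]
[-7.000e-04  1.205e-01  1.863e-01  1.000e+00]
```

```bash
python3 - <<'E'
from h import *
from bench import grab_frame
for n in("top","scene"):
    f=grab_frame(n);np.savez(n+"3.npz",**f)
    im=f["image"]
    p=proj(f,[.57,.033,.065])[0];print(p)
    x,y=map(int,p);c=im[y-40:y+40,x-55:x+55];print(n,x-55,y-40)
    cv2.imwrite(f"pics/{n}3z.png",cv2.resize(c,None,fx=7,fy=7,interpolation=cv2.INTER_CUBIC))
E
```

```text
[236.06562822 173.3555547 ]
top 181 133
[287.01856111 191.05290982]
scene 232 151
```

View pics/top3z.png

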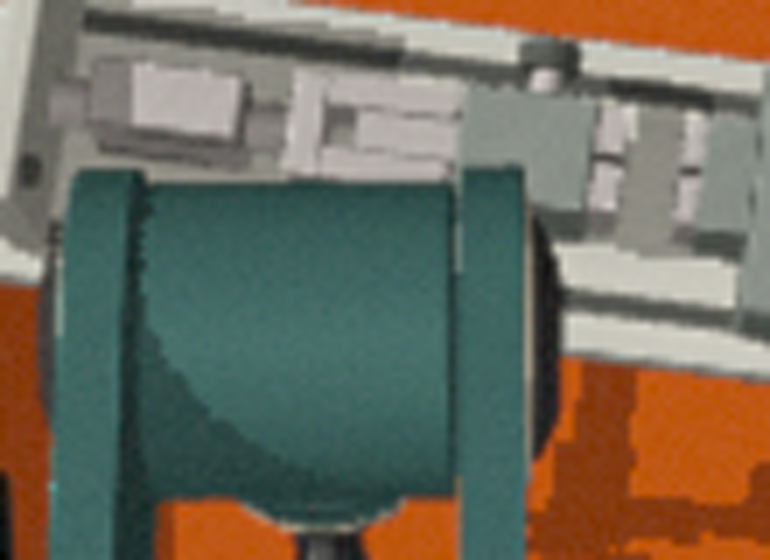

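View pics/scene3z.png

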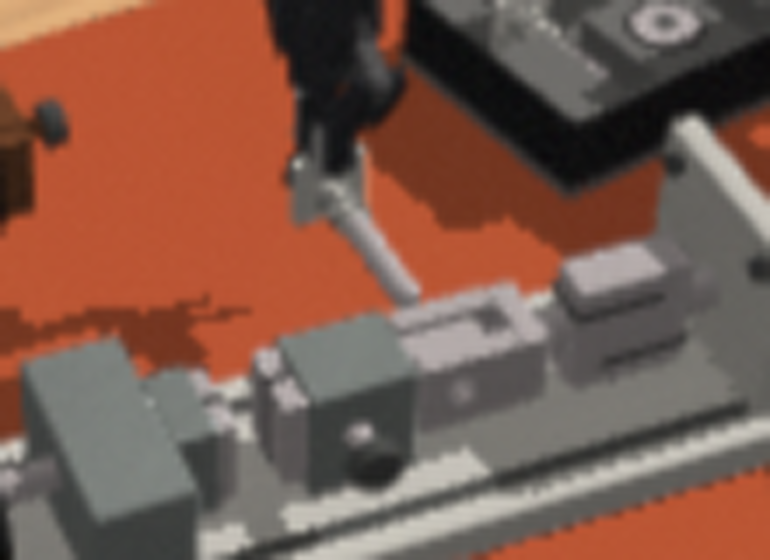

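```bash
python3 - <<'E'
from meas import *
f=load("w14");T=f["T"];g=load("scene3")
z=lambda x,y:(300+x/4,180+y/4); c=lambda x,y:(232+x/7,151+y/7)
def tri(a,b):
    A=[];B=[]
    for o,d in(a,b):
        d=d/np.linalg.norm(d);Pm=np.eye(3)-np.outer(d,d);A.append(Pm);B.append(Pm@o)
    X=np.linalg.solve(sum(A),sum(B));return X,[np.linalg.norm(Pm@X-b_) for Pm,b_ in zip(A,B)]
print("nose",tri(wray(f,T,*z(520,233)),ray(g,*c(410,293))))
H=onplane(g,*c(462,390),.064);print("far hole scene",H, "eye",H-.021*np.array([.995,-.1,0]))
for P in ([.602,.0275,.064],[.602,.029,.066],[.602,.029,.062],[.602,.027,.067],[.629+.0209,.0273-.0021,.064],[.629-.003,.0073,.084]): print(P,((proj(g,P)[0]-[232,151])*7).round(0))
# scene hole check w/ cheek top corner: far outer right (x=+21,y=-20) & L(+30)
u=np.array([.9948,-.1018,0]);v=np.array([.1018,.9948,0])
for y in(-.02,.03,.042): print(y,((proj(g,np.array([.6292,.0273,.084])+.021*u+y*v)[0]-[232,151])*7).round(0))
E
```

```text
nose (array([0.59235346, 0.03287528, 0.07526735]), [np.float64(0.0001600786465555187), np.float64(0.0001600786465555497)])
far hole scene [0.6495594  0.02740992 0.064     ] eye [0.6286644  0.02950992 0.064     ]
[0.602, 0.0275, 0.064] [409. 326.]
[0.602, 0.029, 0.066] [412. 322.]
[0.602, 0.029, 0.062] [412. 328.]
[0.602, 0.027, 0.067] [409. 322.]
[0.6499, 0.0252, 0.064] [458. 392.]
[0.626, 0.0073, 0.084] [400. 341.]
-0.02 [421. 373.]
0.03 [520. 344.]
0.042 [544. 337.]
```

```bash
python3 - <<'E'
from meas import *
f=load("w14");T=f["T"];g=load("scene3");im=g["image"][135:215,250:330]
im=cv2.resize(im,None,fx=9,fy=9,interpolation=cv2.INTER_CUBIC)
def q(P): return tuple(int(round(a)) for a in (proj(g,P)[0]-[250,135])*9+4)
for x0,col in ((-.0012,(0,0,255)),):
  for name,nose,col in (("lvl",[-.0027,.1035,.1843],(0,0,255)),("up",[-.0007,.1035,.1803],(0,255,0))):
    S=(T@np.array([-.001,.0415,.1843,1]))[:3];N=(T@np.append(nose,1))[:3]
    cv2.line(im,q(S),q(N),col,1);cv2.circle(im,q(S),3,col,1)
cv2.imwrite("pics/sc3o.png",im)
E
```

```text
(no output)
```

View pics/sc3o.png

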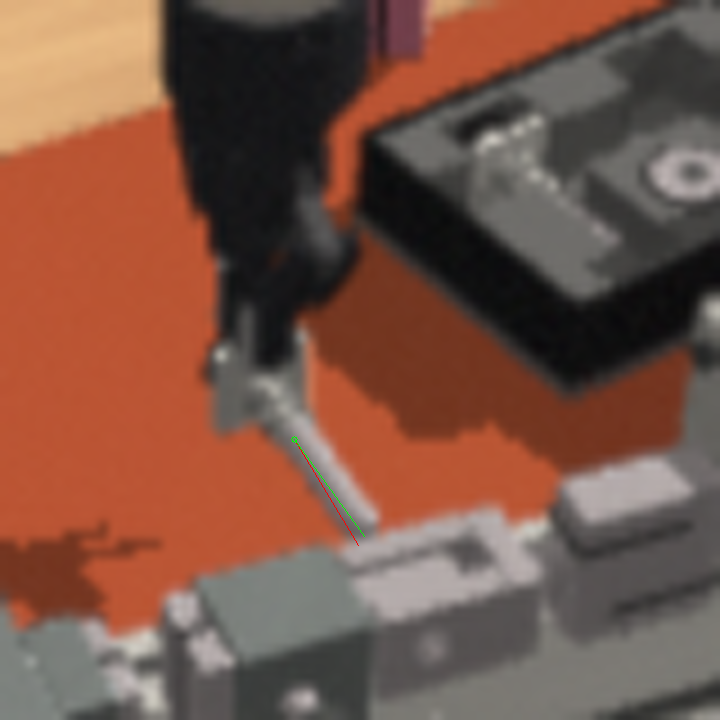

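```bash
python3 - <<'E'
from meas import *
for name,c0,c1,cc in (("w13",342,382,(215,270)),("w14",340,352,(215,270))):
    f=load(name); im=f["image"].astype(float); d=im[:,:,2]-im[:,:,0] # R-B
    out=[]
    for c in range(c0,c1):
        col=d[cc[0]:cc[1],c]; hi=np.percentile(col,90)
        m=(hi+np.min(col))/2; inside=np.where(col<m)[0]
        # use contiguous around min
        k=np.argmin(col); a=k
        while a>0 and col[a-1]<m:a-=1
        b=k
        while b<len(col)-1 and col[b+1]<m:b+=1
        ta=a-1+(col[a-1]-m)/(col[a-1]-col[a]); tb=b+(m-col[b])/(col[b+1]-col[b])
        t,bt=cc[0]+ta,cc[0]+tb
        # plane normals: rays for top & bottom edge with local axis direction ~ tool y
        o,r1=toolray(f,c,t);_,r2=toolray(f,c,bt)
        e=np.array([0,1.,0]); p1=r1-e*r1[1];p2=r2-e*r2[1];p1/=np.linalg.norm(p1);p2/=np.linalg.norm(p2)
        ang=np.arccos(p1@p2); D=.007/np.sin(ang/2); bis=(p1+p2);bis/=np.linalg.norm(bis)
        P=o*[1,0,1]+D*bis; ymid=o[1]+ (D*np.cos(ang/2)**0)*((r1[1]/np.hypot(r1[0],r1[2])+r2[1]/np.hypot(r2[0],r2[2]))/2)
        out.append((ymid,P[0],P[2],t,bt))
    o=np.array(out);print(name,np.round(o[::6],4).tolist())
    for j,n in((1,"x"),(2,"z")):
        pf=np.polyfit(o[:,0]-.06,o[:,j],1);print(n,"slope",pf[0].round(3),"at y=.06",pf[1].round(4),"resid",np.std(o[:,j]-np.polyval(pf,o[:,0]-.06)).round(4))
E
```

```text
Traceback (most recent call last):
IndexError: index 55 is out of bounds for axis 0 with size 55
```

```bash
cat > shank.py <<'E'
from meas import *
def run(name,c0,c1,cc,k0=240):
    f=load(name); im=f["image"].astype(float); d=im[:,:,2]-im[:,:,0]; out=[]
    for c in range(c0,c1):
        col=d[cc[0]:cc[1],c]; k=k0-cc[0]; lo=np.median(col[k-5:k+6])
        def edge(s):
            bg=np.median([col[k+s*j] for j in range(15,19)]); m=(lo+bg)/2; i=k
            while col[i]<m: i+=s
            return cc[0]+i-s*(col[i]-m)/(col[i]-col[i-s])
        t,bt=edge(-1),edge(1)
        o,r1=toolray(f,c,t);_,r2=toolray(f,c,bt)
        q1,q2=r1/np.hypot(r1[0],r1[2]),r2/np.hypot(r2[0],r2[2])
        p1,p2=q1*[1,0,1],q2*[1,0,1]; ang=np.arccos(p1@p2); D=.007/np.sin(ang/2); bis=p1+p2;bis/=np.linalg.norm(bis)
        P=o+D*bis; out.append((o[1]+D*np.cos(ang/2)*(q1[1]+q2[1])/2,P[0],P[2],t,bt))
    o=np.array(out);print(name,np.round(o[::8],4).tolist())
    for j,n in((1,"x"),(2,"z")):
        pf=np.polyfit(o[:,0]-.06,o[:,j],1);print(n,"slope",pf[0].round(3),"at y=.06",pf[1].round(4),"resid",np.std(o[:,j]-np.polyval(pf,o[:,0]-.06)).round(4))
if __name__=="__main__":
    run("w13",342,380,(215,266)); run("w14",337,350,(215,266),239)
E
python3 shank.py
```

```text
w13 [[0.0479, -0.0007, 0.1822, 227.5847, 251.8255], [0.0525, -0.0003, 0.1814, 227.4009, 251.6444], [0.0572, -0.0001, 0.1806, 227.379, 251.6045], [0.0619, 0.0001, 0.1799, 227.2302, 251.3983], [0.0676, -0.0006, 0.1812, 227.25, 251.0455]]
 ** On entry to DLASCL parameter number  4 had an illegal value
 ** On entry to DLASCL parameter number  4 had an illegal value
 ** On entry to DLASCL parameter number  4 had an illegal value
 ** On entry to DLASCL parameter number  4 had an illegal value
 ** On entry to DLASCL parameter number  5 had an illegal value
 ** On entry to DLASCL parameter number  4 had an illegal valueshank.py:9: RuntimeWarning: divide by zero encountered in scalar divide
  return cc[0]+i-s*(col[i]-m)/(col[i]-col[i-s])
  return sin(y) / y
h.py:17: RuntimeWarning: invalid value encountered in cos
  s=np.sinc(r/np.pi); d=np.array([a*s,b*s,np.cos(r)]);M=T@f["mount"]
Traceback (most recent call last):
  File "shank.py", line 19, in <module>
    run("w13",342,380,(215,266)); run("w14",337,350,(215,266),239)
    ~~~^^^^^^^^^^^^^^^^^^^^^^^^^
  File "shank.py", line 17, in run
    pf=np.polyfit(o[:,0]-.06,o[:,j],1);print(n,"slope",pf[0].round(3),"at y=.06",pf[1].round(4),"resid",np.std(o[:,j]-np.polyval(pf,o[:,0]-.06)).round(4))
numpy.linalg.LinAlgError: SVD did not converge in Linear Least Squares
```

```bash
python3 - <<'E'
from meas import *
f=load("w14");im=f["image"]
cv2.imwrite("pics/w14zz.png",cv2.resize(im[215:262,395:465],None,fx=11,fy=11,interpolation=cv2.INTER_CUBIC))
for c in (423,424,425,426):
  print(c,[at_y(f,c,238.7,y).round(4).tolist() for y in (.0985,.0995)])
E
```

```text
423 [[0.0007, 0.0985, 0.1755], [-0.0, 0.0995, 0.177]]
424 [[0.0012, 0.0985, 0.1744], [0.0005, 0.0995, 0.1759]]
425 [[0.0016, 0.0985, 0.1733], [0.001, 0.0995, 0.1748]]
426 [[0.0021, 0.0985, 0.1722], [0.0014, 0.0995, 0.1737]]
```

View pics/w14zz.png

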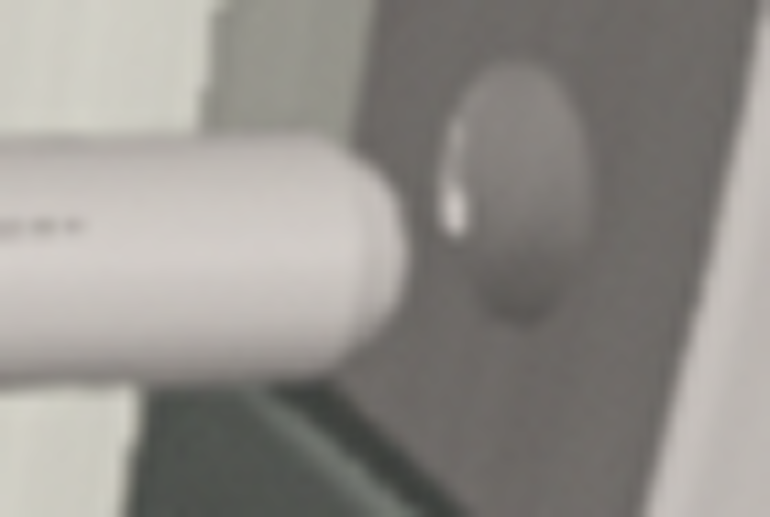

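```bash
python3 - <<'E'
from meas import *
ims=[]
for n in("w11","w12","w13"):
    im=load(n)["image"][195:275,225:445]
    ims.append(cv2.resize(im,None,fx=3.5,fy=3.5,interpolation=cv2.INTER_CUBIC)[:195+85])
cv2.imwrite("pics/cmp.png",np.vstack([i[:200] for i in ims]))
E
```

```text
(no output)
```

View pics/cmp.png

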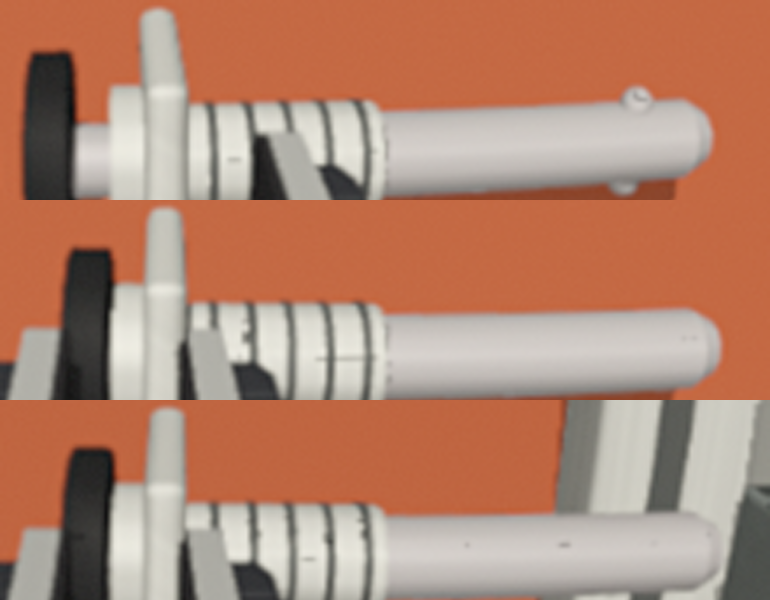

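Request:
{"name": "drive_tool", "arguments": {
  "motion": [0,0.0012,0.003,0.0018,1,0,0,0,0,0,0.0012,0,0,0,0,0,0,0,0,0,0]
}}

```text
t: 14.2
position: [0.4932, 0.0433, 0.2493]
eef_rot: [-3.117, -0.0, 1.469]
contact_force: [-0.5, 0.3, -1.9]
finger_gap: 0.179
```

```bash
python3 ins.py -.095 -.102 -.0012 .1843; python3 look.py w15; python3 - <<'E'
from h import *
f=load("w15");im=f["image"]
cv2.imwrite("pics/w15z.png",cv2.resize(im[205:265,380:480],None,fx=8,fy=8,interpolation=cv2.INTER_CUBIC))
E
```

```text
14.2 [0.4932 0.0433 0.2493] [-3.1170e+00 -2.0000e-04  1.4694e+00] 0.179 [-0.5  0.3 -1.9] [ 0.02  0.12 -0.03]
[0.4935 0.0424 0.2483] [-0.0009  0.0005  0.001 ] [-1.41 -0.01  0.03]
14.2 [0.4932 0.0433 0.2493] [-3.1170e+00 -2.0000e-04  1.4694e+00] 0.008 0.17922850861740494
```

View pics/w15z.png

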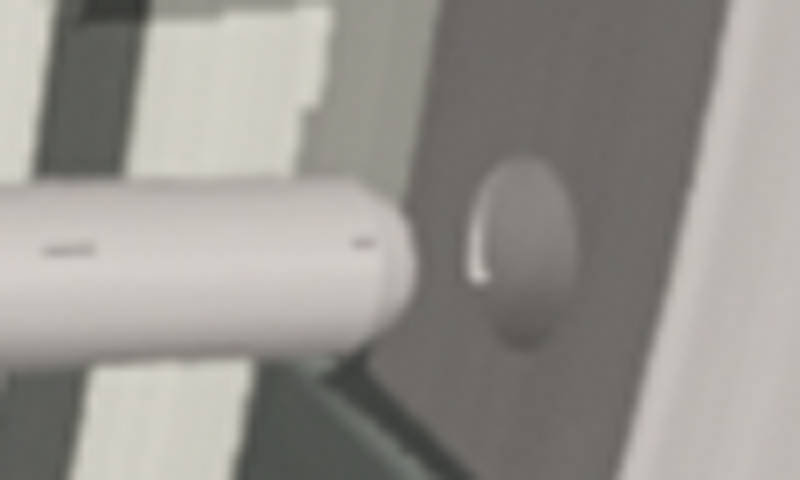

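Request:
{"name": "drive_tool", "arguments": {
  "motion": [0,0,0,0.0016,0,0,0,0,0,0,0,0,0,0,0,0,0.006,0,0,0,0,0,0,0.004,0,0,0,0,0,0,0,0,0,0,0]
}}

```text
t: 14.75
position: [0.5039, 0.0422, 0.2476]
eef_rot: [-3.118, -0.0, 1.469]
contact_force: [-0.1, 0.6, -1.4]
finger_gap: 0.177
```

```bash
python3 ins.py -.085 -.102 -.0012 .1843; python3 look.py w16; python3 - <<'E'
from h import *
f=load("w16");im=f["image"]
cv2.imwrite("pics/w16z.png",cv2.resize(im[205:265,380:480],None,fx=8,fy=8,interpolation=cv2.INTER_CUBIC))
E
```

```text
14.75 [0.5039 0.0422 0.2476] [-3.1177e+00 -2.0000e-04  1.4694e+00] 0.177 [-0.1  0.6 -1.4] [0.04 0.05 0.05]
[0.5035 0.0414 0.2483] [-0.0008 -0.0003 -0.0007] [-1.37 -0.01  0.04]
14.75 [0.5039 0.0422 0.2476] [-3.1177e+00 -2.0000e-04  1.4694e+00] 0.001 0.17653515469599182
```

View pics/w16z.png

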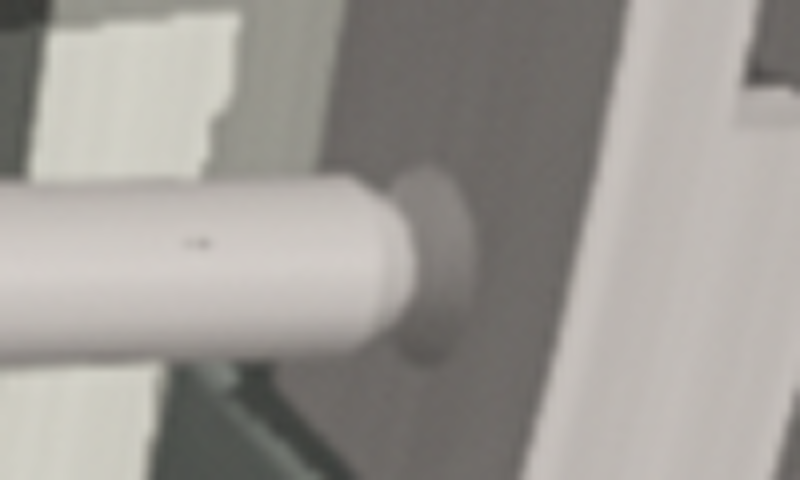

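Request:
{"name": "drive_tool", "arguments": {
  "motion": [0,0,0.005,-0.0001,0,0,0,0,0,0.004,-0.0001,0,0,0,0,0,0,0,0,0,0]
}}

```text
t: 15.1
position: [0.5135, 0.0412, 0.2475]
eef_rot: [-3.117, -0.0, 1.469]
contact_force: [-0.0, 0.1, -1.7]
finger_gap: 0.173
```

```bash
python3 ins.py -.075 -.102 -.0012 .1843; python3 look.py w17; python3 - <<'E'
from h import *
a=load("w13")["image"][190:290,230:440];f=load("w17");im=f["image"][190:290,230:440]
cv2.imwrite("pics/w17z.png",cv2.resize(np.vstack([a[:75],im[:75]]),None,fx=3.8,fy=3.8,interpolation=cv2.INTER_CUBIC))
E
```

```text
15.1 [0.5135 0.0412 0.2475] [-3.1175e+00 -2.0000e-04  1.4694e+00] 0.173 [-0.   0.1 -1.7] [-0.03  0.06 -0.  ]
[0.5134 0.0404 0.2483] [-0.0008  0.     -0.0008] [-1.38 -0.01  0.03]
15.1 [0.5135 0.0412 0.2475] [-3.1175e+00 -2.0000e-04  1.4694e+00] 0.004 0.1729881968098086
```

View pics/w17z.png

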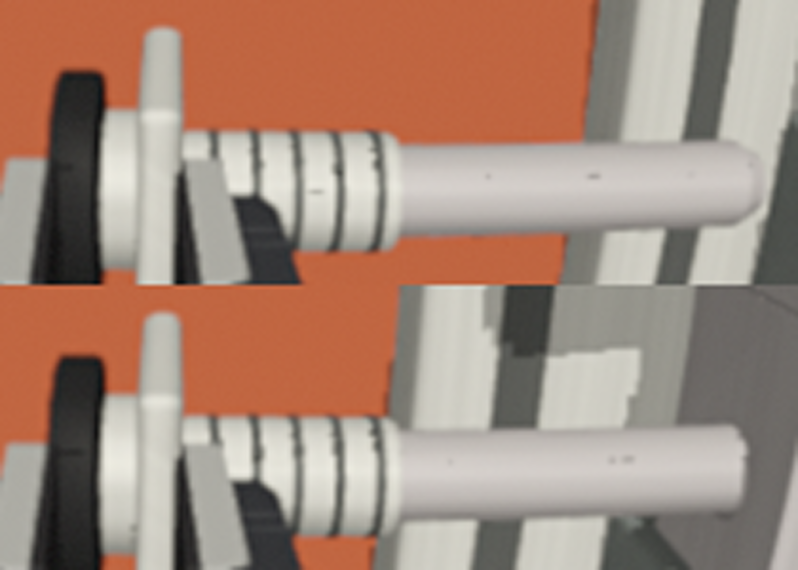

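Request:
{"name": "drive_tool", "arguments": {
  "motion": [0,0,0.005,-0.0001,0,0,0,0,0,0.005,-0.0001,0,0,0,0,0,0,0,0,0,0]
}}

```text
t: 15.45
position: [0.524, 0.0401, 0.2474]
eef_rot: [-3.117, -0.0, 1.469]
contact_force: [-0.3, -0.7, -2.4]
finger_gap: 0.181
```

Request:
{"name": "drive_tool", "arguments": {
  "motion": [0,0,0.005,-0.0001,0,0,0,0,0,0.005,-0.0001,0,0,0,0,0,0,0,0,0,0]
}}

```text
t: 15.75
position: [0.535, 0.039, 0.2474]
eef_rot: [-3.118, -0.0, 1.469]
contact_force: [-0.0, -0.2, -2.4]
finger_gap: 0.181
```

```bash
python3 ins.py -.055 -.102 -.0012 .1843; python3 look.py w18
```

```text
15.75 [0.535  0.039  0.2474] [-3.1175e+00 -2.0000e-04  1.4694e+00] 0.181 [-0.  -0.2 -2.4] [-0.01  0.11  0.02]
[0.5333 0.0383 0.2483] [-0.0008 -0.0016 -0.0009] [-1.38 -0.01  0.04]
15.75 [0.535  0.039  0.2474] [-3.1175e+00 -2.0000e-04  1.4694e+00] 0.006 0.18091126564409662
```

View pics/w18.png

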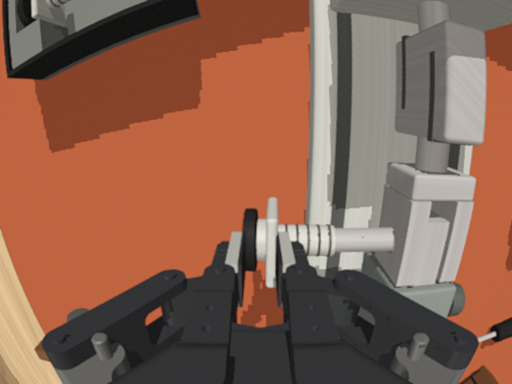

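Request:
{"name": "drive_tool", "arguments": {
  "motion": [0,0,0.005,-0.0001,0,0,0,0,0,0.005,-0.0001,0,0,0,0,0,0,0,0,0,0]
}}

```text
t: 16.1
position: [0.5455, 0.0379, 0.2473]
eef_rot: [-3.117, -0.0, 1.469]
contact_force: [-0.3, -0.6, -2.3]
finger_gap: 0.183
```

Request:
{"name": "drive_tool", "arguments": {
  "motion": [0,0,0.005,-0.0001,0,0,0,0,0,0.005,-0.0001,0,0,0,0,0,0,0,0,0,0]
}}

```text
t: 16.4
position: [0.5563, 0.0368, 0.2472]
eef_rot: [-3.117, -0.0, 1.469]
contact_force: [0.1, -0.5, -0.6]
finger_gap: 0.18
```

```bash
python3 ins.py -.021 -.102 -.0012 .1843; python3 look.py w19; python3 - <<'E'
from h import *
im=load("w19")["image"]
cv2.imwrite("pics/w19z.png",cv2.resize(im[170:300,225:425],None,fx=4,fy=4,interpolation=cv2.INTER_CUBIC))
E
```

```text
16.4 [0.5563 0.0368 0.2472] [-3.1172e+00 -2.0000e-04  1.4694e+00] 0.18 [ 0.1 -0.5 -0.6] [-0.02  0.1  -0.04]
[0.5671 0.0349 0.2483] [-0.0009  0.0109 -0.0014] [-1.4  -0.01  0.04]
16.4 [0.5563 0.0368 0.2472] [-3.1172e+00 -2.0000e-04  1.4694e+00] 0.005 0.1802402075183468
```

View pics/w19z.png

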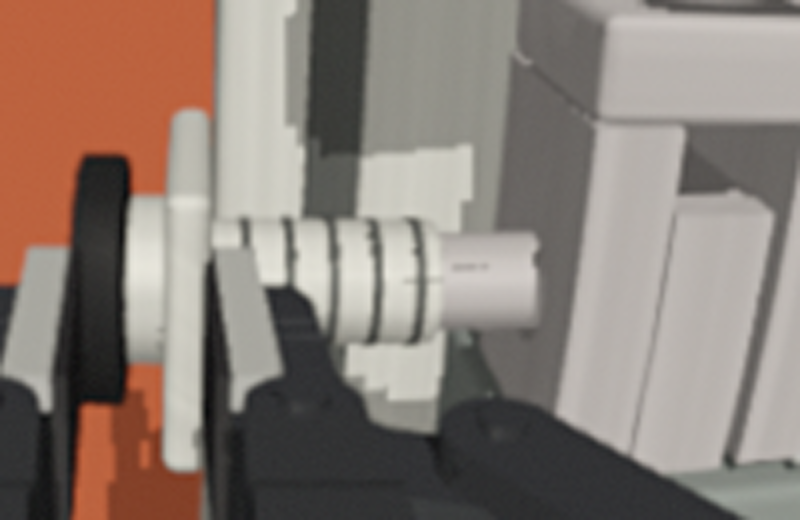

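Request:
{"name": "drive_tool", "arguments": {
  "motion": [0,0,0.005,-0.0001,0,0,0,0,0,0.004,-0.0001,0,0,0,0,0,0,0,0,0,0]
}}

```text
t: 16.75
position: [0.5658, 0.0359, 0.2471]
eef_rot: [-3.117, -0.0, 1.47]
contact_force: [-0.3, -0.3, -2.0]
finger_gap: 0.179
```

Request:
{"name": "drive_tool", "arguments": {
  "motion": [0,0,0.003,-0.0001,0,0,0,0,0,0,0,0,0,0]
}}

```text
t: 16.95
position: [0.569, 0.0356, 0.2472]
eef_rot: [-3.117, -0.0, 1.47]
contact_force: [1.1, 1.2, -1.3]
finger_gap: 0.178
```

```bash
python3 ins.py -.021 -.102 -.0012 .1843; python3 look.py w20; python3 - <<'E'
from h import *
im=load("w20")["image"]
cv2.imwrite("pics/w20z.png",cv2.resize(im[170:300,225:425],None,fx=4,fy=4,interpolation=cv2.INTER_CUBIC))
E
```

```text
16.95 [0.569  0.0356 0.2472] [-3.1170e+00 -2.0000e-04  1.4695e+00] 0.178 [ 1.1  1.2 -1.3] [0.   0.09 0.07]
[0.5671 0.0349 0.2483] [-0.0009 -0.0018 -0.0011] [-1.41 -0.01  0.04]
16.95 [0.569  0.0356 0.2472] [-3.1170e+00 -2.0000e-04  1.4695e+00] 0.007 0.17840224427135756
```

View pics/w20z.png

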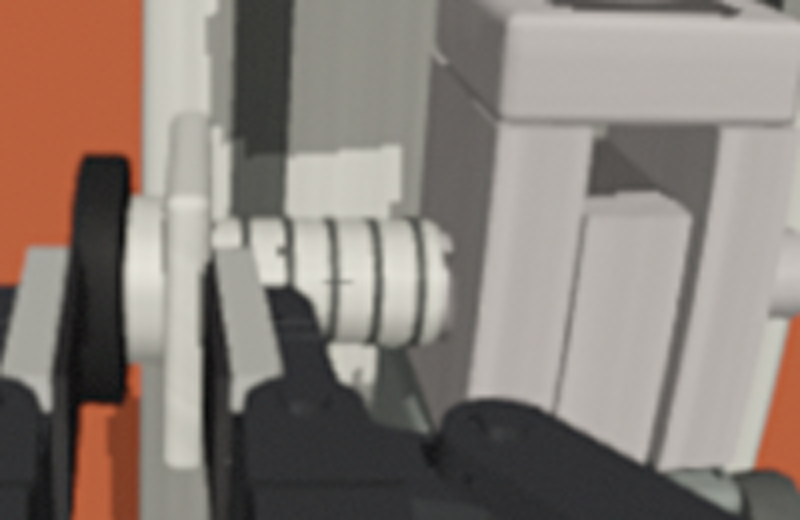

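Request:
{"name": "drive_tool", "arguments": {
  "motion": [0,0,0.002,0,0,0,0,0,0,0,0,0,0,0]
}}

```text
t: 17.2
position: [0.5707, 0.0354, 0.2471]
eef_rot: [-3.115, -0.0, 1.47]
contact_force: [-3.2, -0.5, -0.4]
finger_gap: 0.179
```

Request:
{"name": "drive_tool", "arguments": {
  "motion": [0,0,0.002,0,0,0,0,0,0,0,0,0,0,0]
}}

```text
t: 17.4
position: [0.5716, 0.0354, 0.247]
eef_rot: [-3.11, 0.0, 1.47]
contact_force: [-2.5, 0.0, 1.0]
finger_gap: 0.178
```

```bash
python3 ins.py -.021 -.102 -.0012 .1843; python3 look.py w21; python3 - <<'E'
from h import *
im=load("w21")["image"]
cv2.imwrite("pics/w21z.png",cv2.resize(im[170:300,225:425],None,fx=4,fy=4,interpolation=cv2.INTER_CUBIC))
E
```

```text
17.4 [0.5716 0.0354 0.247 ] [-3.1096e+00  2.0000e-04  1.4697e+00] 0.178 [-2.5  0.   1. ] [ 0.    0.38 -0.03]
[0.5671 0.0349 0.2483] [-0.0009 -0.0044 -0.0012] [-1.83  0.01  0.05]
17.4 [0.5716 0.0354 0.247 ] [-3.1096e+00  2.0000e-04  1.4697e+00] 0.008 0.17838956900554911
```

View pics/w21z.png

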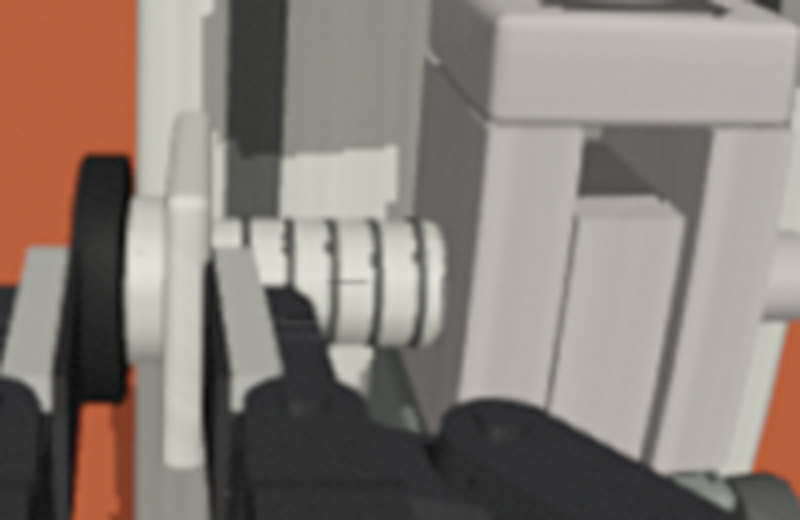

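```bash
python3 - <<'E'
from h import *
from bench import observe
T=pose(observe());u=np.array([.9948,-.1018,0]);v=np.array([.1018,.9948,0]);E=np.array([.6292,.0273,.064])
for p in ([0,.0095,.1843],[-.0005,.0415,.1833],[-.0015,.1035,.181]):
    P=(T@np.append(p,1))[:3]-E; print((P@u).round(4),(P@v).round(4),P[2].round(4))
f=load("w21");T=f["T"]
# predicted pixel positions (zoomed) of near face at z .064 edge, and far-face nose
for b in ([-.021,0,.009],[-.021,0,0],[.021,0,.007],[.041,0,.007],[-.021,0,.020],[.021,0,.020],[-.021,-.02,.02]):
    P=E+b[0]*u+b[1]*v+[0,0,b[2]];print(b,((wproj(f,T,P)[0]-[225,170])*4).round(0))
E
```

```text
-0.0543 0.0021 -0.0015
-0.0223 0.0016 -0.0015
0.0397 0.0007 -0.0011
[-0.021, 0, 0.009] [447. 318.]
[-0.021, 0, 0] [434. 291.]
[0.021, 0, 0.007] [717. 303.]
[0.041, 0, 0.007] [830. 298.]
[-0.021, 0, 0.02] [464. 356.]
[0.021, 0, 0.02] [754. 343.]
[-0.021, -0.02, 0.02] [447. 484.]
```

Request:
{"name": "drive_tool", "arguments": {
  "motion": [0,0,0.003,0,0,0,0,0,0,0.002,0,0,0,0]
}}

```text
t: 17.65
position: [0.5743, 0.0352, 0.2468]
eef_rot: [-3.098, 0.001, 1.47]
contact_force: [-25.9, 1.4, 14.9]
finger_gap: 0.18
```

Request:
{"name": "drive_tool", "arguments": {
  "motion": [0,0,-0.002,0,-0.6,0,0,0,0,0,0,0,0,0]
}}

```text
t: 17.85
position: [0.572, 0.0354, 0.2472]
eef_rot: [-3.107, 0.001, 1.47]
contact_force: [-0.8, -0.4, -1.2]
finger_gap: 0.182
```

```bash
python3 look.py w22; python3 - <<'E'
from h import *
from bench import observe
im=load("w22")["image"]
cv2.imwrite("pics/w22z.png",cv2.resize(im[170:300,225:425],None,fx=4,fy=4,interpolation=cv2.INTER_CUBIC))
s=observe();print(s["contact_force"],s["torque"])
u=np.array([.9948,-.1018,0]);v=np.array([.1018,.9948,0]);E=np.array([.6292,.0273,.064])
f=load("w22");T=f["T"]
for b in ([-.021,0,.009],[-.021,0,0],[.021,0,.007],[.041,0,.007],[-.021,0,.020],[.021,0,.020],[-.021,-.02,.02]):
    P=E+b[0]*u+b[1]*v+[0,0,b[2]];print(b,((wproj(f,T,P)[0]-[225,170])*4).round(0))
E
```

```text
17.85 [0.572  0.0354 0.2472] [-3.1069e+00  9.0000e-04  1.4701e+00] 0.018 0.18168996862289177
[-1.14514415 -0.46730285 -0.75329328] [-0.09682709  0.21681703 -0.00976263]
[-0.021, 0, 0.009] [448. 318.]
[-0.021, 0, 0] [435. 290.]
[0.021, 0, 0.007] [718. 303.]
[0.041, 0, 0.007] [831. 298.]
[-0.021, 0, 0.02] [465. 355.]
[0.021, 0, 0.02] [754. 343.]
[-0.021, -0.02, 0.02] [447. 484.]
```

View pics/w22z.png

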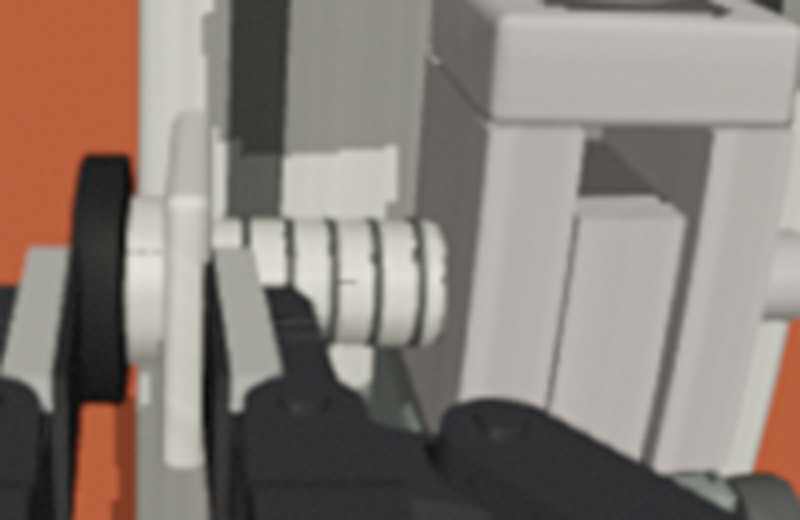

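Request:
{"name": "drive_tool", "arguments": {
  "motion": [24,0,0,0,0,0,0,29,0,0,0,0,0,0,34,0,0,0,0,0,0,38,0,0,0,0,0,0,38,0,0,0,0,0,0]
}}

```text
t: 18.4
position: [0.5725, 0.0355, 0.2472]
eef_rot: [-3.106, 0.001, 1.47]
contact_force: [-0.8, 0.1, -0.3]
finger_gap: 0.38
```

```bash
python3 look.py w23; python3 - <<'E'
from h import *
im=load("w23")["image"]
cv2.imwrite("pics/w23z.png",cv2.resize(im[170:300,225:425],None,fx=4,fy=4,interpolation=cv2.INTER_CUBIC))
E
```

```text
18.4 [0.5725 0.0355 0.2472] [-3.1063e+00  5.0000e-04  1.4700e+00] 0.005 0.37965559802680915
```

View pics/w23z.png

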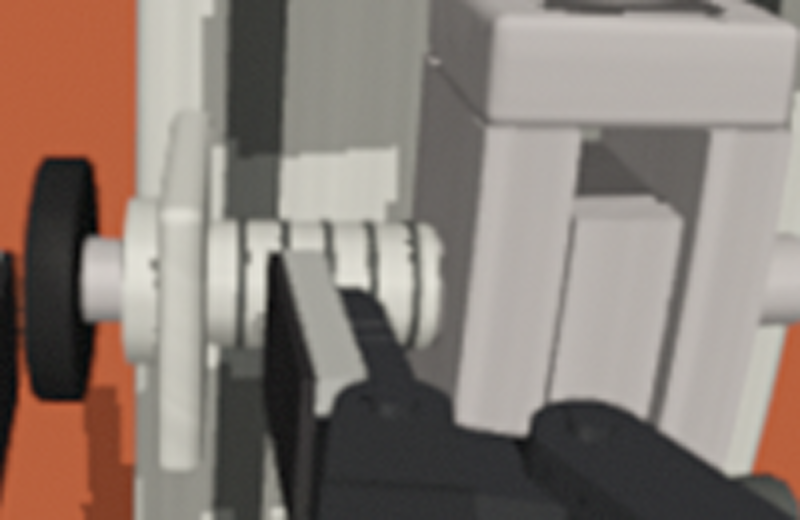

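Request:
{"name": "drive_tool", "arguments": {
  "motion": [38,0,0,-0.01,0,0,0,38,0,0,-0.02,0,0,0,38,0,0,-0.03,0,0,0,38,0,0,-0.03,0,0,0,38,0,0,0,0,0,0,38,0,0,0,0,0,0]
}}

```text
t: 19.05
position: [0.5758, 0.0351, 0.344]
eef_rot: [-3.108, 0.0, 1.47]
contact_force: [-0.3, 0.5, -0.7]
finger_gap: 0.378
```

```bash
python3 look.py w24; python3 - <<'E'
from h import *
from bench import grab_frame
im=load("w24")["image"]
cv2.imwrite("pics/w24z.png",cv2.resize(im[120:270,200:400],None,fx=4,fy=4,interpolation=cv2.INTER_CUBIC))
f=grab_frame("scene");np.savez("s4.npz",**f);cv2.imwrite("pics/s4.png",cv2.resize(f["image"][140:240,220:340],None,fx=6,fy=6,interpolation=cv2.INTER_CUBIC))
E
```

```text
19.05 [0.5758 0.0351 0.344 ] [-3.1083e+00  3.0000e-04  1.4700e+00] 0.035 0.3775574357987685
```

View pics/w24z.png

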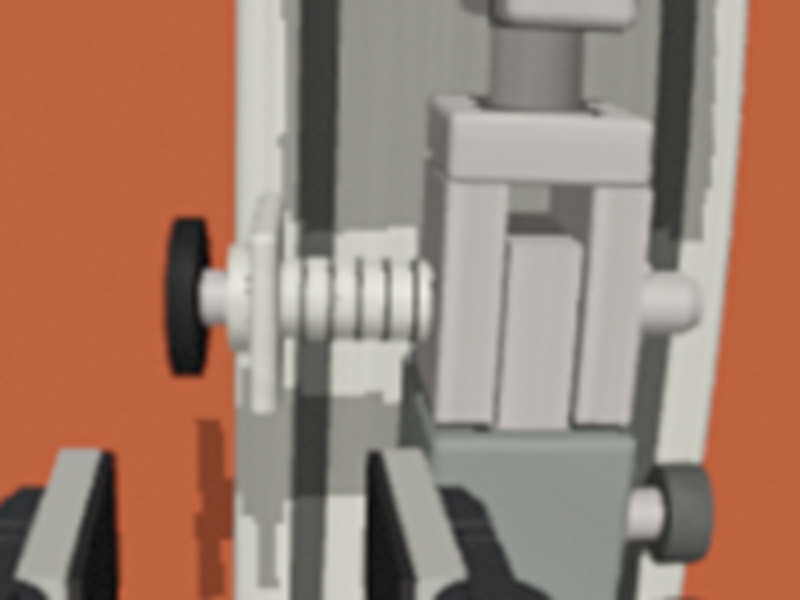

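View pics/s4.png

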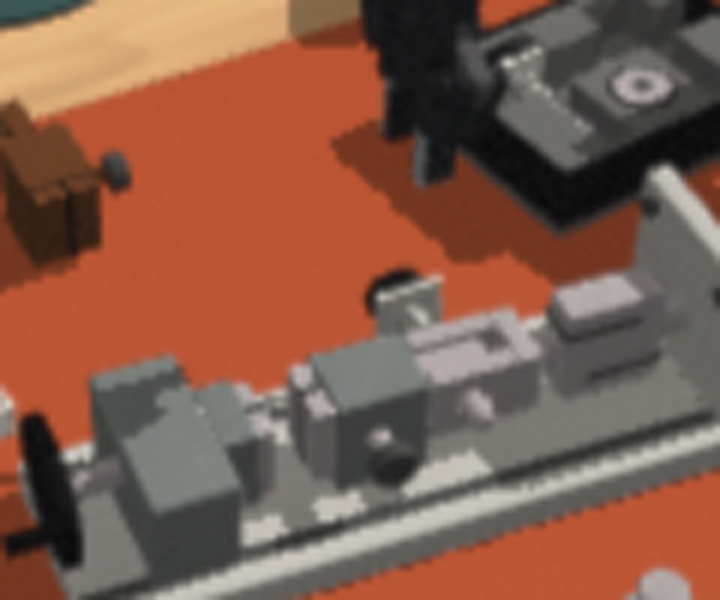

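```bash
python3 - <<'E'
from h import *
f=load("w24");T=f["T"];im=f["image"]
x0,y0=295,170;im2=cv2.resize(im[170:220,290:390],None,fx=8,fy=8,interpolation=cv2.INTER_CUBIC)
cv2.imwrite("pics/w24zz.png",im2)
u=np.array([.9948,-.1018,0]);v=np.array([.1018,.9948,0]);E=np.array([.6292,.0273,.064])
for n,b in (("sh top",[-.021,0,.009]),("nose",[.041,0,0]),("nosetop",[.041,0,.005]),("farface",[.021,0,.007]),("ball+",[.0265,.01,0]),("ball-",[.0265,-.01,0]),("cheek near top",[-.021,0,.02]),("cheek far top",[.021,0,.02]),("btnback",[-.077,0,.018]),("flfr",[-.053,0,.02]),("ballin",[.0265,.007,0])):
    P=E+b[0]*u+b[1]*v+[0,0,b[2]];p=wproj(f,T,P)[0];print(n,((p-[200,120])*4).round(0),((p-[290,170])*8).round(0))
E
```

```text
sh top [434. 316.] [147. 231.]
nose [695. 306.] [670. 213.]
nosetop [702. 313.] [684. 225.]
farface [621. 314.] [522. 229.]
ball+ [639. 263.] [559. 125.]
ball- [631. 348.] [543. 296.]
cheek near top [440. 331.] [161. 262.]
cheek far top [637. 332.] [555. 265.]
btnback [166. 326.] [-388.  252.]
flfr [283. 330.] [-154.  260.]
ballin [638. 276.] [556. 151.]
```

View pics/w24zz.png

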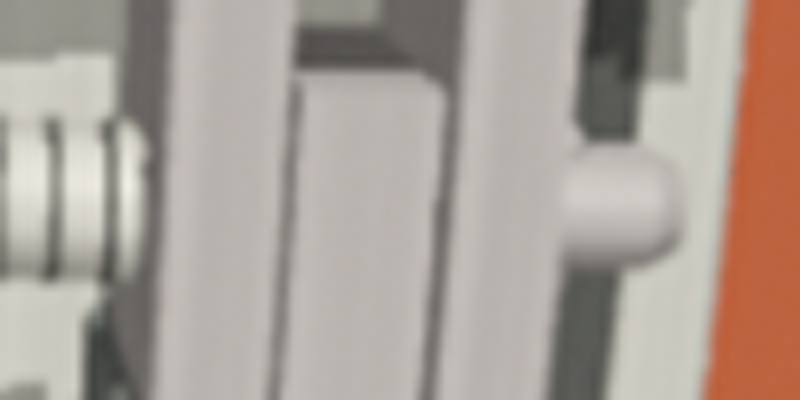

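Request:
{"name": "drive_tool", "arguments": {
  "motion": [38,0,0.04,0,-1,0,0,38,0,0.04,0,-1,0,0,38,0,0.03,0,0,0,0,38,0,0,0,0,0,0,38,0,0,0,0,0,0]
}}

```text
t: 19.65
position: [0.6881, 0.0237, 0.3363]
eef_rot: [-3.138, 0.001, 1.47]
contact_force: [-0.7, 0.6, 0.8]
finger_gap: 0.38
```

```bash
python3 look.py w25; python3 - <<'E'
from h import *
f=load("w25");T=f["T"]
u=np.array([.9948,-.1018,0]);v=np.array([.1018,.9948,0]);E=np.array([.6292,.0273,.064])
p=wproj(f,T,E)[0];x,y=map(int,p);x0,y0=x-50,y-35
cv2.imwrite("pics/w25z.png",cv2.resize(f["image"][y0:y0+70,x0:x0+100],None,fx=8,fy=8,interpolation=cv2.INTER_CUBIC))
for n,b in (("sh top",[-.021,0,.009]),("sh bot",[-.021,.009,0]),("nose",[.041,0,0]),("farface",[.021,0,.007]),("ball+",[.0265,.01,0]),("ball-",[.0265,-.01,0]),("btnback",[-.077,0,.018]),("btnfront",[-.070,0,.018]),("flback",[-.059,0,.02])):
    P=E+b[0]*u+b[1]*v+[0,0,b[2]];q=wproj(f,T,P)[0];print(n,((q-[x0,y0])*8).round(0))
E
```

```text
19.65 [0.6881 0.0237 0.3363] [-3.1381e+00  9.0000e-04  1.4703e+00] 0.034 0.3803899622210937
sh top [199. 311.]
sh bot [217. 208.]
nose [784. 288.]
farface [588. 307.]
ball+ [645. 197.]
ball- [652. 377.]
btnback [-293.  332.]
btnfront [-240.  332.]
flback [-160.  339.]
```

View pics/w25z.png

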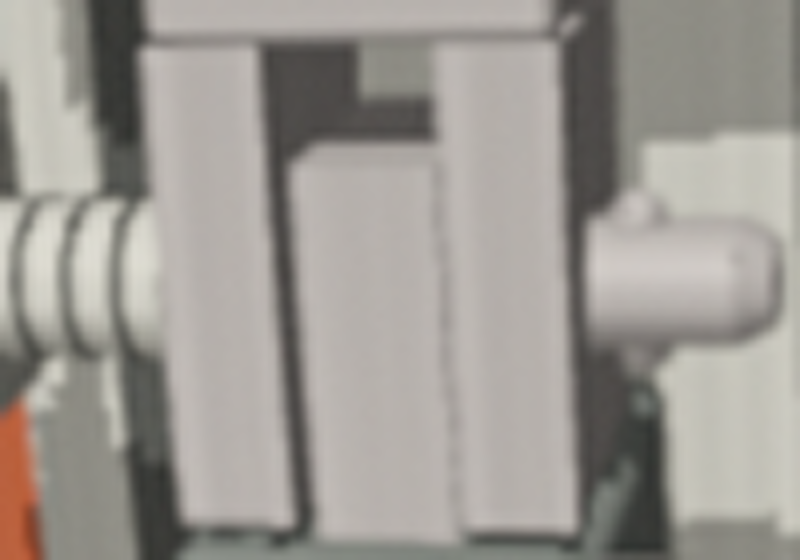

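```bash
python3 - <<'E'
from h import *
from bench import grab_frame,observe
f=grab_frame("top");cv2.imwrite("pics/topend.png",f["image"]);np.savez("topend.npz",**f)
a=load("top0")["image"].astype(int);b=f["image"].astype(int);d=np.abs(a-b).max(2)
for n,(x,y) in dict(bottle=(107,147),weight=(237,98),driver=(301,103),spanner=(377,150),mol=(420,173),short=(162,232)).items(): print(n,(d[y-18:y+18,x-14:x+14]>40).mean().round(3))
s=observe();print(s["t"],s["contact_force"].round(1),abs(s["dq"]).max())
E
```

```text
bottle 0.0
weight 0.992
driver 0.0
spanner 0.648
mol 0.627
short 0.0
19.75 [-0.9  0.1  0.1] 0.018513276962914597
```

View pics/topend.png

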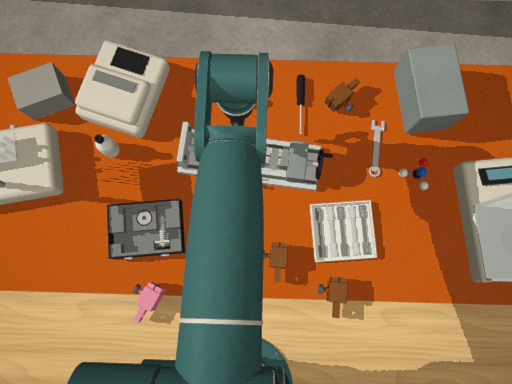

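```bash
python3 -c "
from bench import sign_off; print(sign_off())"
```

```text
the job is handed in; nothing more can be done
None
```

The long pin is coupled through the fork and the grip's tongue, and I handed the job in at about 19.8 s. I lifted it from the case by its handle, put it down on the clear desk and took it again by flange and button. It went in with the button pressed until the shoulder met the near cheek (26 N peak), and then I let the button spring out.

**Fit:** The last wrist views show both locking balls standing out behind the far cheek. The nose, shoulder and button back lie within about 0.5 mm of where they should be when seated with the button out. I did not measure the pin's final tilt or the grip eye's offset directly.

**Bystanders:** In the last top view the short pin, bottle and screwdriver are unchanged. The spanner and molecule areas failed my picture comparison, which I put down to the arm's shadow in the start picture, because both look to be in their old places. The test weight was hidden under the arm in that view, so I could not confirm its place. It stood in its place in earlier scene views, and the gripper only came near that area raised clear above the bench.

**What disagreed:** The pin sat about 1.5° nose-up in the second grasp, and different pictures gave different estimates of this. I tilted the tool to correct it before inserting, and the pin entered without noticeable force.

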